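Stock the glaze cupboard's door rack from a delivery carton

ROBOT

A 7-joint arm with a two-finger parallel gripper is mounted at the origin on the work surface. World frame = base frame: x ahead of the robot, y to its left, z up, the work surface at z = 0. Lengths are in m, angles in degrees, forces in N, time in s.
With the tool pointing down it reaches from about 0.425 to 0.875 m from the base axis. Payload 4.7 kg.
Tool frame: the origin (TCP) lies midway between the tips of the shut fingers; the grasp point (between the pads) lies 19 mm behind it (env.grip_point_offset is the distance from the TCP to the grasp point, in m); z points along the fingers, y is the line along which they close (so a half turn about z gives the same grasp; the last joint's range is limited). The gripper opens to 87 mm and grips with 3 to 60 N. Pads are 19 mm wide; open, the fingers measure 117 mm over their backs; the gripper's body (75 mm by 190 mm) begins 51 mm behind the grasp point.
Start: joints at [69.735, 18.392, -4.016, 83.108, 1.295, 78.541, -3.26], TCP at [0.234, -0.607, 0.223] pointing down, gripper open.
Joint ranges: [-163.93, 163.93], [-17.29, 119.83], [-79.2, 71.16], [3.27, 140.29], [-89.18, 269.18], [5.43, 117.66], [-154.24, 154.24]. Speed limits (degrees/s): [147.25, 147.25, 180, 180, 180, 180, 180].

INTERFACE

Orientations are given as [roll, pitch, yaw] about the fixed x, y, z axes, in that order (R = Rz(yaw) Ry(pitch) Rx(roll)).
In Python, from cell import env gives the robot as it stands.
- The arm moves only by the shell command python3 -m jog 'ROWS' [FORCE]. ROWS is JSON, a list of rows, each a list of 7 numbers: the shift along the tool's x, y, z in m, then the turn, a rotation vector about the tool's x, y, z in rad, then the finger opening in m, from 0 to 0.087. A call has 1 to 12 rows; each row shifts and turns the commanded pose from where the row before left it, along the tool's axes as they then stand; what a row does not reach is not made up. A row lasts 1/12 s, in which the tool goes at most 41.7 mm and 7.16 degrees, less where a joint would pass 70% of its speed; a pose out of reach is approached as far as the arm can. A call is refused whole if a number of a shift passes 0.0417 or a number of a turn 0.125, either way. A call with a gripper value outside its range is refused whole. The fingers move at their own pace and stop on an object; FORCE is the grip in N (left out, the last holds). Time passes only in rows, so rows that do not move let the fingers close. It gives the time, the measured TCP pose, the force, the opening and the grip force at its end, in the units of the state.
- env.get_obs(): the state, without advancing time (a new reading comes with each control period).
- env.read_camera(name): name is "scene" or "top" or "wrist"; returns the picture (400x640x3 uint8, blue, green, red); there is no depth.
- env.get_calibration(name): a dict with "fov_y" (degrees; the focal length in pixels is half the picture's height over the tangent of half this angle, whatever the lens; pixels are square), "cx", "cy" (the principal point, pixels), "pose" (4x4, takes a point from camera to world coordinates). Camera axes: x right, y up, looking along -z (the intrinsics and any distortion apply to the point x, -y, -z); pixel columns grow to the right and rows downward; lengths in m; the calibration is good to about 2 mm. A picture is of the moment at which its call begins: read the wrist's pose just before it. get_calibration takes no time and is no camera call; for the wrist camera it gives the pose at the moment of the call.
- env.sign_off(): hands the job in; it is judged then, once.
The state is a dict: "time_s": time; "qpos": joint angles; "joint_velocities": joint speeds; "effort": joint torques, N m; "tool_pos": TCP position; "tool_rot": TCP orientation; "force": force on the tool from outside, world axes, zero at the start; "wrist_torque": the same for the moment, N m; "grip_width": finger opening in m; "grasp_force": force on a finger pad.
Only numpy, scipy, OpenCV 4.12 (cv2) and the standard library are available. Lean on these libraries where they do the work, as an engineer would, in place of code of your own. Each camera call takes 0.05 s, during which the arm holds its last target. There are 200 camera calls.

TASK

Put the new glazes away: swing the glaze cupboard's door open, lift every tall narrow-capped bottle out of the tilted partitioned carton and stand it upright in the rack on the inside of the door, then push the door fully shut. Leave the stout wide-lidded jars where they are in the carton, and do not disturb the bowls, mug and jug on the bench.

Things in the scene. Friction and masses are not known exactly. Their poses are not given: they have to be found in the camera images.
- door (a joint): hinge of the cupboard door, rad: 0 shut, grows as the door swings towards the robot, stops at 1.75; upright, on the cupboard's left (+y) side. It stays where it is left (friction 0.2 N m, damping 0.25 N m s/rad); no catch or latch. Begins at 0 to 0.05
- cupboard: bench-top plywood glaze cupboard, fixed: 200 mm deep (its x), 340 mm wide (its y), 225 mm high. Origin at the centre of its underside; its front faces its -x. The door (325 mm wide, 15 mm thick, from 10 to 215 mm above the bench) covers the front
- door_hinge (a point): point on the hinge axis, 110 mm above the bench, in the plane of the door's outer face; it turns with the door: x points square through the door from its outer to its inner face (into the cupboard when shut), -y points from the hinge along the door to its free edge
- door_handle (a point): middle of the horizontal steel bar handle on the door's outer face, 185 mm above the bench (30 mm below the door's top): bar 11 mm thick, 90 mm long, along the door, its axis 35 mm out from the face, 265 mm along the door from the hinge. Axes as door_hinge. Can be pinched from above
- door_rack (a point): middle of the floor of the bottle rack on the door's inside, 50 mm above the bench; axes as door_hinge (x away from the panel, y along the rack towards the hinge). An open tray, inside 64 mm (x) by 264 mm (y), lip and ends 55 mm high, the door panel behind 165 mm above its floor. Three 4 mm partitions as high as the lip make four compartments, 67 mm apart (y = -100.5 to 100.5 mm), one bottle each
- carton: open cardboard carton, fixed, on a wooden stand that tilts it 0.38 rad towards the robot. Origin on the bench below the middle of the carton, axes upright: x away from the robot, y across. The carton's floor rises along x at 0.38 rad; its walls stand square to that floor, so things come out along (-sin 0.38, 0, cos 0.38) of this frame
- carton_floor (a point): middle of the carton's inner floor (axes as carton, upright). Inside it is 191 mm up the slope by 263 mm across; walls 4 mm thick, 160 mm high square to the floor. A partition set 100 mm high, 3 mm thick, makes 2 rows (lower, upper) of 3 cells, 72 mm apart both ways, with an empty gap of 22 mm between the set and the walls
- bottle1: white plastic glaze bottle with paper label, 145 mm tall: round body 54 mm across up to 90 mm from its foot, shoulder tapering to 112, grey screw cap 32 mm across from 115 to 145 mm (take it by the cap); 0.22 to 0.42 kg. Origin at the centre of its foot, z up its axis. Begins in a carton cell, tilted with the carton and perhaps leaning a little; any bottle may be absent
- bottle2: white plastic glaze bottle with paper label, 145 mm tall: round body 54 mm across up to 90 mm from its foot, shoulder tapering to 112, grey screw cap 32 mm across from 115 to 145 mm (take it by the cap); 0.22 to 0.42 kg. Origin at the centre of its foot, z up its axis. Begins in a carton cell, tilted with the carton and perhaps leaning a little; any bottle may be absent
- bottle3: white plastic glaze bottle with paper label, 145 mm tall: round body 54 mm across up to 90 mm from its foot, shoulder tapering to 112, grey screw cap 32 mm across from 115 to 145 mm (take it by the cap); 0.22 to 0.42 kg. Origin at the centre of its foot, z up its axis. Begins in a carton cell, tilted with the carton and perhaps leaning a little; any bottle may be absent
- bottle4: white plastic glaze bottle with paper label, 145 mm tall: round body 54 mm across up to 90 mm from its foot, shoulder tapering to 112, grey screw cap 32 mm across from 115 to 145 mm (take it by the cap); 0.22 to 0.42 kg. Origin at the centre of its foot, z up its axis. Begins in a carton cell, tilted with the carton and perhaps leaning a little; any bottle may be absent
- jar1: stout glaze jar of white plastic, 56 mm across with a wide grey lid 58 mm across, 82 mm tall, in a cell of the carton. Stays there. Origin at the centre of its foot
- jar2: stout glaze jar of white plastic, 56 mm across with a wide grey lid 58 mm across, 82 mm tall, in a cell of the carton. Stays there. Origin at the centre of its foot
- bowls: bystander: stack of four clay bowls, 110 mm across, 85 mm high, on the bench near the robot. Origin at the centre of its underside
- mug: bystander: white mug, 76 mm across, 85 mm high, at the robot's right, on its side of the carton. Origin at the centre of its underside
- jug: bystander: small terracotta jug, 110 mm across, 125 mm high, on the bench to the left of the cupboard. Origin at the centre of its underside

How it is judged (in metres and radians):
On the way, in this order (a step that is already met when the one before it is completed fails the run):
1. the cupboard door has been swung open (past 1 rad) (value of joint door above 1 rad), for 0.2 s.
2. every bottle stands in the rack of the open door, let go (value of joint door above 0.8 rad and x of bottle1 in the frame of door_rack between -0.014 and 0.014 m and y of bottle1 in the frame of door_rack between -0.118 and 0.118 m and z of bottle1 in the frame of door_rack between -0.01 and 0.01 m and angle between each of bottle1, bottle2, bottle3, bottle4's own z axis and vertical below 0.12 rad and x of bottle2 in the frame of door_rack between -0.014 and 0.014 m and y of bottle2 in the frame of door_rack between -0.118 and 0.118 m and z of bottle2 in the frame of door_rack between -0.01 and 0.01 m and x of bottle3 in the frame of door_rack between -0.014 and 0.014 m and y of bottle3 in the frame of door_rack between -0.118 and 0.118 m and z of bottle3 in the frame of door_rack between -0.01 and 0.01 m and x of bottle4 in the frame of door_rack between -0.014 and 0.014 m and y of bottle4 in the frame of door_rack between -0.118 and 0.118 m and z of bottle4 in the frame of door_rack between -0.01 and 0.01 m and contact force between the fingers and bottle1 below 0.5 N and contact force between the fingers and bottle2 below 0.5 N and contact force between the fingers and bottle3 below 0.5 N and contact force between the fingers and bottle4 below 0.5 N), for 0.2 s.
At the end, for the whole second after the job is handed in: Door shut to within 0.03 rad; every bottle present upright (0.12 rad) and at rest on the floor of the door's rack (foot within 14 mm across, 118 mm along, 10 mm in height of the middle of the rack floor); both jars moved less than 40 mm (value of joint door below 0.03 rad and x of bottle1 in the frame of door_rack between -0.014 and 0.014 m and y of bottle1 in the frame of door_rack between -0.118 and 0.118 m and z of bottle1 in the frame of door_rack between -0.01 and 0.01 m and angle between each of bottle1, bottle2, bottle3, bottle4's own z axis and vertical below 0.12 rad and x of bottle2 in the frame of door_rack between -0.014 and 0.014 m and y of bottle2 in the frame of door_rack between -0.118 and 0.118 m and z of bottle2 in the frame of door_rack between -0.01 and 0.01 m and x of bottle3 in the frame of door_rack between -0.014 and 0.014 m and y of bottle3 in the frame of door_rack between -0.118 and 0.118 m and z of bottle3 in the frame of door_rack between -0.01 and 0.01 m and x of bottle4 in the frame of door_rack between -0.014 and 0.014 m and y of bottle4 in the frame of door_rack between -0.118 and 0.118 m and z of bottle4 in the frame of door_rack between -0.01 and 0.01 m and linear speed of each of bottle1, bottle2, bottle3, bottle4 below 0.02 m/s and distance of each of jar1, jar2 from where it was at the start of the episode below 0.04 m); the robot touches nothing.
It fails at once if a jar is taken from its cell (moved more than 60 mm) (distance of any of jar1, jar2 from where it was at the start of the episode above 0.06 m).
It fails at once if the bowls, mug or jug are shifted more than 40 mm (distance of any of bowls, mug, jug from where it was at the start of the episode above 0.04 m).
Of bottle1, bottle2, bottle3, bottle4 only 3 to 4 are there at a start; the rules pass over those that are not, and their reading is None.
At some moment in a run one of bottle1, bottle2, bottle3, bottle4 may be knocked a few centimetres aside while the robot is not near it.
It also fails if it takes over 208 s, if anything falls off the work surface, if the arm or the gripper's body presses on something with over 40 N, if the wrist force passes 120 N, or if a joint passes its speed limit or range.

## Working session

There is one attempt and no reset: what is moved stays moved. The work goes in short steps, Python scripts to look and compute and a shell command to move; the robot and the scene stay as the last step left them, time stands still between calls to the robot, and variables do not carry over. Pictures are saved under pics/ and viewed, at most 14 in all, crops included, and the job is handed in when it is done.

```bash
ls; mkdir -p pics; python3 - <<'E'
from cell import env
import cv2,json
for n in("scene","top"):
    cv2.imwrite(f"pics/{n}0.png",env.read_camera(n))
for n in("scene","top","wrist"):
    print(n,env.get_calibration(n))
o=env.get_obs();print({k:o[k] for k in o}); print(env.grip_point_offset)
E
```

```text
pics
scene {'fov_y': 44.58696384607974, 'cx': 315.2066237998224, 'cy': 195.66120951685704, 'pose': array([[ 0.10758653, -0.94358346,  0.3131699 ,  0.96016244],
       [ 0.99417779,  0.104     , -0.02818744,  0.00307988],
       [-0.00597247,  0.31437915,  0.94927872,  1.50311997],
       [ 0.        ,  0.        ,  0.        ,  1.        ]])}
top {'fov_y': 47.14527098615653, 'cx': 319.2570746465792, 'cy': 202.24257262655473, 'pose': array([[-0.00611794,  0.99399378, -0.1092654 ,  0.36651712],
       [-0.99995544, -0.00686666, -0.00647742,  0.04125094],
       [-0.00718881,  0.1092209 ,  0.99399151,  1.50889233],
       [ 0.        ,  0.        ,  0.        ,  1.        ]])}
wrist {'fov_y': 61.60320409817752, 'cx': 319.1797242713599, 'cy': 194.935976971655, 'pose': array([[ 3.59534668e-01,  9.03206141e-01,  2.34421606e-01,
         2.96924634e-01],
       [-9.33131665e-01,  3.48096845e-01,  8.99660029e-02,
        -5.82753221e-01],
       [-3.43575131e-04, -2.51092121e-01,  9.67963134e-01,
         3.83807510e-01],
       [ 0.00000000e+00,  0.00000000e+00,  0.00000000e+00,
         1.00000000e+00]])}
{'time_s': 0.1, 'qpos': array([69.73425981, 18.43603261, -4.01641053, 83.16702124,  1.29379495,
       78.53926217, -3.26163532]), 'joint_velocities': array([ 0.05951351, -0.0325167 , -0.03964675, -0.09626688,  0.00335569,
        0.04084039,  0.0398972 ]), 'effort': array([-2.41942680e-04, -4.92570198e+01, -4.05686824e-01, -3.13398814e+01,
       -6.41055428e-02,  3.94282141e-02,  3.62349715e-05]), 'tool_pos': array([ 0.23351685, -0.60609176,  0.22156495]), 'tool_rot': array([-1.79902849e+02,  3.85304990e-03,  2.10742768e+01]), 'force': array([ 0.72164146, -0.36435323, -0.45698901]), 'wrist_torque': array([-0.00219608,  0.04893562, -0.02056587]), 'grasp_force': 0.0, 'grip_width': 0.08681353404585367}
0.0187
```

View pics/scene0.png

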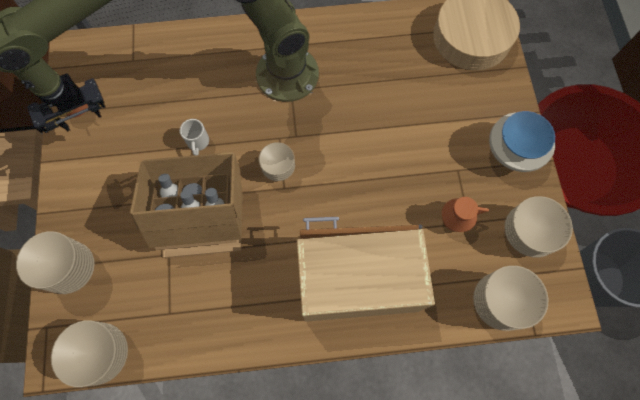

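View pics/top0.png

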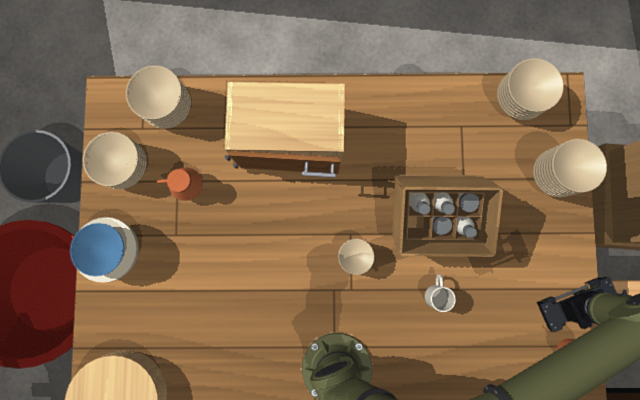

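The scene view shows the carton at about (190,200), the cupboard at (365,272) and its handle at (322,220). In the top view the carton is at (447,215), the handle at (319,170), the bowls at (356,257), the mug at (440,297) and the jug at (180,182). I'll zoom in.

```bash
cat > h.py <<'E'
from cell import env
import numpy as np, cv2
from scipy.spatial.transform import Rotation as Ro
def K(c): 
    f=200/np.tan(np.radians(c['fov_y']/2)); return f
def proj(c,P):
    P=np.atleast_2d(P); T=np.linalg.inv(c['pose']); q=P@T[:3,:3].T+T[:3,3]; f=K(c)
    return np.c_[c['cx']+f*q[:,0]/-q[:,2], c['cy']+f*q[:,1]/q[:,2]]
def ray(c,uv):
    f=K(c); d=np.array([(uv[0]-c['cx'])/f,-(uv[1]-c['cy'])/f,-1]); d=c['pose'][:3,:3]@d
    return c['pose'][:3,3],d/np.linalg.norm(d)
def atz(c,uv,z):
    o,d=ray(c,uv); return o+d*(z-o[2])/d[2]
def tri(cs,uvs):
    A=np.zeros((3,3));b=np.zeros(3)
    for c,uv in zip(cs,uvs):
        o,d=ray(c,uv);M=np.eye(3)-np.outer(d,d);A+=M;b+=M@o
    return np.linalg.solve(A,b)
E
python3 - <<'E'
from h import *
t=cv2.imread('pics/top0.png');s=cv2.imread('pics/scene0.png')
T=env.get_calibration('top');S=env.get_calibration('scene')
a=cv2.resize(t[165:275,380:520],None,fx=5,fy=5,interpolation=cv2.INTER_CUBIC)
b=cv2.resize(t[70:190,215:365],None,fx=5,fy=5,interpolation=cv2.INTER_CUBIC)
c=cv2.resize(s[140:270,115:255],None,fx=4,fy=4,interpolation=cv2.INTER_CUBIC)
d=cv2.resize(s[205:325,290:440],None,fx=4,fy=4,interpolation=cv2.INTER_CUBIC)
cv2.imwrite('pics/carton_t.png',a);cv2.imwrite('pics/cup_t.png',b);cv2.imwrite('pics/carton_s.png',c)
print(proj(T,[[0,0,0]]),proj(S,[[0,0,0]]))
for n,z in(('bowl',.085),):print(atz(T,(356,257),.085),atz(S,(277,158),.085))
print('mug',atz(T,(440,297),.06),atz(S,(197,133),.06)); print('jug',atz(T,(180,180),.1),atz(S,(462,208),.1))
E
```

```text
[[336.32280723 368.33010849]] [[287.70696498  73.35562059]]
[ 0.35243318 -0.06170584  0.085     ] [ 0.35513539 -0.06080603  0.085     ]
mug [ 0.22734506 -0.32223626  0.06      ] [ 0.22790919 -0.31397026  0.06      ]
jug [0.59410477 0.48388727 0.1       ] [0.58426134 0.47817941 0.1       ]
```

View pics/carton_t.png

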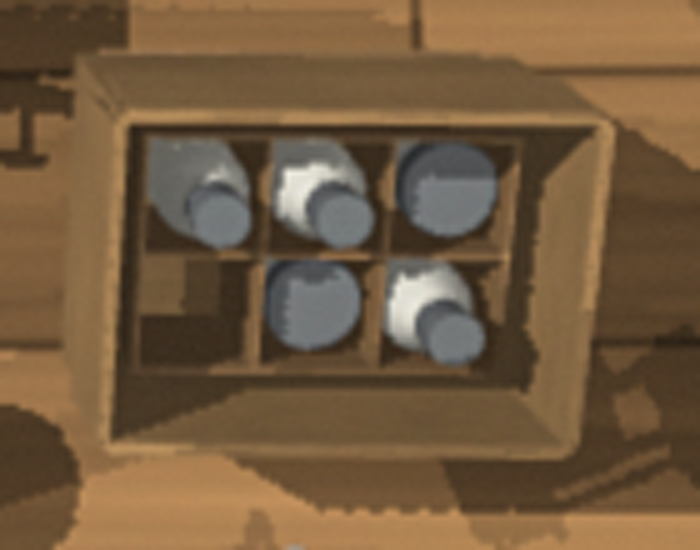

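View pics/cup_t.png

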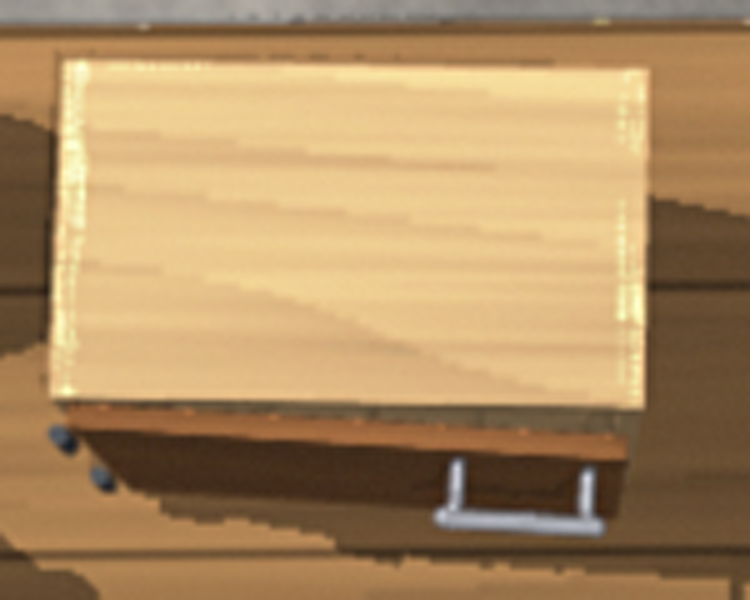

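View pics/carton_s.png

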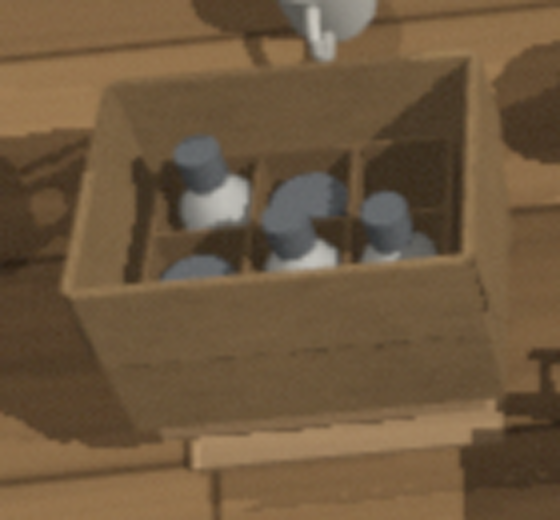

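```bash
python3 - <<'E'
from h import *
from scipy.optimize import least_squares
np.set_printoptions(precision=4,suppress=True)
T=env.get_calibration('top');S=env.get_calibration('scene')
for n,a,b in(('A',(424,209.4),(211.5,192)),('B',(448.8,209),(187.25,194.5)),('C',(471.2,232.4),(164.5,177.5))):
    p=tri([T,S],[a,b]);print(n,p,proj(T,p)-a,proj(S,p)-b)
print('cup',[atz(T,u,.225)[:2] for u in((225,150),(343.4,151.6),(344.6,84),(228,82))])
print('handle',[atz(T,u,.185)[:2] for u in((302.6,173.4),(335.6,175.4))])
ut=np.array([(405,189),(501,190),(495,254),(401.6,253)]);us=np.array([(232.5,204.5),(132.5,212.5),(142,162),(232.5,154.5)])
# corners order UL, UR, LR, LL
ax=np.array([[1,1],[1,-1],[-1,-1],[-1,1]])
def mod(p):
    x,y,z,w=p
    loc=np.c_[ax[:,0]*.0975,ax[:,1]*.1335,np.full(4,.16)]
    R=Ro.from_euler('z',w)*Ro.from_euler('y',-.38)
    return R.apply(loc)+[x,y,z]
f=lambda p:np.r_[(proj(T,mod(p))-ut).ravel(),(proj(S,mod(p))-us).ravel()]
r=least_squares(f,[.5,-.3,.08,0]);print(r.x,r.fun)
R=Ro.from_euler('z',r.x[3])*Ro.from_euler('y',-.38)
for n,c,q in(('A',(36,72),0),('B',(36,0),0),('C',(-36,-72),0)):
    print(n,'cap nominal',R.apply([c[0]/1e3,c[1]/1e3,.145])+r.x[:3])
E
```

```text
A [ 0.4876 -0.2489  0.2012] [[-0.2973 -0.0107]] [[-0.3004 -0.0078]]
B [ 0.4882 -0.3179  0.2033] [[-0.7285 -0.0243]] [[-0.735  -0.0318]]
C [ 0.4218 -0.3861  0.1834] [[-0.4368 -0.0177]] [[-0.4319 -0.0276]]
cup [array([0.6597, 0.3181]), array([ 0.6524, -0.0201]), array([ 0.852, -0.026]), array([0.861 , 0.3126])]
handle [array([0.5973, 0.0981]), array([0.5907, 0.0016])]
[ 0.5098 -0.3231  0.0542 -0.0124] [-0.0667 -0.3635 -0.1614 -0.8616 -1.4912  0.4092 -0.2324  0.8244 -1.6847
 -0.1648 -0.4072  0.9911  0.3168 -0.1653 -0.042  -0.7986]
A cap nominal [ 0.4904 -0.2508  0.2022]
B cap nominal [ 0.4895 -0.3228  0.2022]
C cap nominal [ 0.4217 -0.394   0.1755]
```

Triangulation agrees with the carton model. There are three bottles: upper-left, upper-middle and lower-right. The jars are upper-right and lower-middle. The door angle is about 0.045 rad and the handle is near (0.594, 0.05). First move: raise and turn, then travel over the handle.

```bash
cat > go.py <<'E'
# usage: go.py x y z roll pitch yaw -> shift in present tool axes, and in the target's axes, and turn
import sys; from h import *
np.set_printoptions(precision=4,suppress=True)
o=env.get_obs(); R=Ro.from_euler('xyz',o['tool_rot'],degrees=True)
v=[float(a) for a in sys.argv[1:]]; G=Ro.from_euler('xyz',v[3:],degrees=True)
d=np.array(v[:3])-o['tool_pos']
print('at',o['tool_pos'],o['tool_rot'],'shift now',R.inv().apply(d),'after turn',G.inv().apply(d),'turn',(R.inv()*G).as_rotvec())
E
python3 -m jog '[[0,0,-0.01,0,0,-0.095,0.087],[0,0,-0.01,0,0,-0.095,0.087],[0,0,-0.01,0,0,-0.095,0.087],[0,0,-0.01,0,0,-0.095,0.087],[0,0,-0.01,0,0,-0.095,0.087],[0,0,-0.01,0,0,-0.095,0.087],[0,0,-0.01,0,0,-0.095,0.087],[0,0,-0.01,0,0,-0.095,0.087],[0,0,-0.01,0,0,-0.095,0.087],[0,0,-0.01,0,0,-0.095,0.087],[0,0,-0.01,0,0,-0.095,0.087],[0,0,-0.01,0,0,-0.095,0.087]]'
python3 go.py 0.594 0.05 0.33 180 0 86
```

```text
time_s: 1.1
tool_pos: [0.2336, -0.6063, 0.3424]
tool_rot: [-180.0, -0.1, 86.7]
force: [-0.7, 0.2, -0.1]
grip_width: 0.0867
grasp_force: 0.0
at [ 0.2336 -0.6063  0.3424] [-179.972    -0.0579   86.6618] shift now [0.6762 0.3216 0.0129] after turn [0.6799 0.3138 0.0124] turn [-0.0005 -0.001   0.0116]
```

```bash

python3 -m jog '[[0.028,0.013,0,0,0,0,0.087],[0.028,0.013,0,0,0,0,0.087],[0.028,0.013,0,0,0,0,0.087],[0.028,0.013,0,0,0,0,0.087],[0.028,0.013,0,0,0,0,0.087],[0.028,0.013,0,0,0,0,0.087],[0.028,0.013,0,0,0,0,0.087],[0.028,0.013,0,0,0,0,0.087],[0.028,0.013,0,0,0,0,0.087],[0.028,0.013,0,0,0,0,0.087],[0.028,0.013,0,0,0,0,0.087],[0.028,0.013,0,0,0,0,0.087]]' >/dev/null
python3 -m jog '[[0.028,0.013,0,0,0,0,0.03],[0.028,0.013,0,0,0,0,0.03],[0.028,0.013,0,0,0,0,0.03],[0.028,0.013,0,0,0,0,0.03],[0.028,0.013,0,0,0,0,0.03],[0.028,0.013,0,0,0,0,0.03],[0.028,0.013,0,0,0,0,0.03],[0.028,0.013,0,0,0,0,0.03],[0.028,0.013,0,0,0,0,0.03],[0.028,0.013,0,0,0,0,0.03],[0.028,0.013,0,0,0,0.006,0.03],[0,0,0,0,0,0.006,0.03]]'
python3 - <<'E'
from h import *
c=env.get_calibration('wrist'); im=env.read_camera('wrist');cv2.imwrite('pics/w1.png',im)
p=[[.5973,.0981,.185],[.5907,.0016,.185]];print(proj(c,p)); np.save('w1.npy',c['pose'])
E
python3 go.py 0.594 0.05 0.33 180 0 86
```

```text
time_s: 3.1
tool_pos: [0.5734, 0.0249, 0.3418]
tool_rot: [-180.0, -0.3, 86.2]
force: [-2.0, 0.6, 0.1]
grip_width: 0.0308
grasp_force: 0.0
[[340.18311702 100.17199265]
 [338.41322318 201.88205411]]
at [0.5728 0.0216 0.3418] [-179.9218   -0.1428   86.0782] shift now [0.0297 0.0193 0.0119] after turn [0.0298 0.0192 0.0118] turn [-0.0014 -0.0025  0.0014]
```

View pics/w1.png

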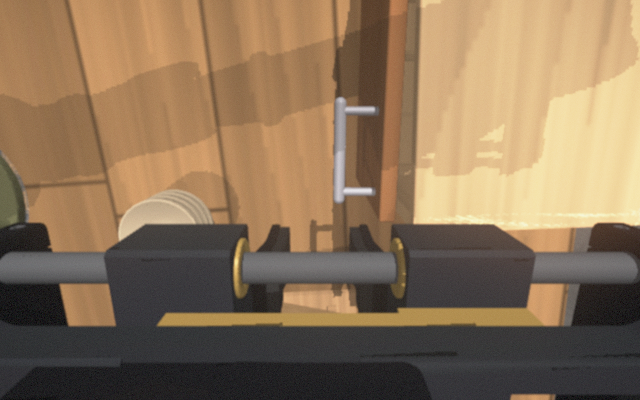

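The bar appears at (340,98) to (339,202), matching the estimate. Moving over the bar, down, and pinching it.

```bash

python3 -m jog '[[0.015,0.01,0,0,0,0,0.028],[0.015,0.009,0,0,0,0,0.028],[0,0,0,0,0,0,0.028],[0,0,0.02,0,0,0,0.028],[0,0,0.02,0,0,0,0.028],[0,0,0.02,0,0,0,0.028],[0,0,0.02,0,0,0,0.028],[0,0,0.02,0,0,0,0.028],[0,0,0.02,0,0,0,0.028],[0,0,0.02,0,0,0,0.028],[0,0,0.02,0,0,0,0.028],[0,0,0.014,0,0,0,0.028]]' 25
python3 -m jog '[[0,0,0,0,0,0,0.028],[0,0,0,0,0,0,0],[0,0,0,0,0,0,0],[0,0,0,0,0,0,0],[0,0,0,0,0,0,0],[0,0,0,0,0,0,0]]' 25
```

```text
time_s: 4.15
tool_pos: [0.5925, 0.0434, 0.1665]
tool_rot: [-179.9, 0.1, 85.6]
force: [-0.5, -0.9, -0.5]
grip_width: 0.0275
grasp_force: 0.0
time_s: 4.65
tool_pos: [0.5945, 0.0459, 0.1699]
tool_rot: [179.9, 0.0, 85.7]
force: [-1.0, -1.1, 4.0]
grip_width: 0.0102
grasp_force: 25.0
```

```bash

python3 -m jog '[[0.0015,-0.008,0,0,0,0.03,0],[0.0026,-0.0161,0,0,0,0.06,0],[0.0026,-0.0161,0,0,0,0.06,0],[0.0026,-0.0161,0,0,0,0.06,0],[0.0026,-0.0161,0,0,0,0.06,0],[0.0026,-0.0161,0,0,0,0.06,0]]'
python3 -m jog '[[0.0026,-0.0161,0,0,0,0.06,0],[0.0026,-0.0161,0,0,0,0.06,0],[0.0026,-0.0161,0,0,0,0.06,0],[0.0026,-0.0161,0,0,0,0.06,0],[0.0026,-0.0161,0,0,0,0.06,0],[0.0026,-0.0161,0,0,0,0.06,0],[0.0026,-0.0161,0,0,0,0.06,0],[0.0026,-0.0161,0,0,0,0.06,0]]'
```

```text
time_s: 5.15
tool_pos: [0.5109, 0.0771, 0.1698]
tool_rot: [179.8, 0.1, 66.6]
force: [-1.2, -3.2, 7.1]
grip_width: 0.0101
grasp_force: 25.0
time_s: 5.82
tool_pos: [0.4167, 0.1671, 0.1698]
tool_rot: [179.8, 0.3, 39.1]
force: [-7.3, -6.5, 13.2]
grip_width: 0.0102
grasp_force: 25.0
```

```bash

python3 -m jog '[[0.0026,-0.0161,0,0,0,0.06,0],[0.0026,-0.0161,0,0,0,0.06,0],[0.0026,-0.0161,0,0,0,0.06,0],[0.0026,-0.0161,0,0,0,0.06,0],[0.0026,-0.0161,0,0,0,0.06,0],[0.0026,-0.0161,0,0,0,0.06,0],[0.0026,-0.0161,0,0,0,0.06,0],[0.0026,-0.0161,0,0,0,0.06,0],[0.0015,-0.008,0,0,0,0.03,0],[0,0,0,0,0,0,0],[0,0,0,0,0,0,0],[0,0,0,0,0,0,0]]'
python3 - <<'E'
from h import *
o=env.get_obs();print(o['qpos'],o['tool_pos'],o['tool_rot'])
E
```

```text
time_s: 6.82
tool_pos: [0.374, 0.3025, 0.1698]
tool_rot: [-179.9, 0.3, 10.3]
force: [-11.7, -0.1, 14.1]
grip_width: 0.0097
grasp_force: 25.0
[  19.18116876    3.60713719  -62.09587908  108.56115979    3.11890831
   70.01299439 -123.67642877] [0.37397436 0.30248574 0.16977336] [-179.91137333    0.33728042   10.2711529 ]
```

```bash

python3 -m jog '[[0,0,0,0,0,0,0.026],[0,0,0,0,0,0,0.026],[0,0,0,0,0,0,0.026],[0,0,-0.02,0,0,0,0.026],[0,0,-0.02,0,0,0,0.026],[0,0,-0.02,0,0,0,0.026],[0,0,-0.02,0,0,0,0.026],[0,0,-0.02,0,0,0,0.026],[0,0,-0.02,0,0,0,0.026],[0,0,-0.02,0,0,0,0.026],[0,0,-0.02,0,0,0,0.026],[0,0,-0.02,0,0,0,0.026]]'
python3 -m jog '[[0.015,-0.01,0,0,0,-0.1,0.06],[0.015,-0.01,0,0,0,-0.1,0.06],[0.015,-0.01,0,0,0,-0.1,0.06],[0.015,-0.01,0,0,0,-0.1,0.06],[0.01,0,0,0,0,-0.1,0.06],[0.01,0,0,0,0,-0.1,0.06],[0.01,0,0,0,0,-0.1,0.06],[0,0,0,0,0,-0.1,0.06],[0,0,0,0,0,-0.1,0.06],[0,0,0,0,0,-0.1,0.06],[0,0,0,0,0,-0.1,0.06],[0,0,0,0,0,-0.1,0.06]]'
python3 - <<'E'
from h import *
t=env.read_camera('top');s=env.read_camera('scene');cv2.imwrite('pics/top1.png',t);cv2.imwrite('pics/scene1.png',s)
T=env.get_calibration('top')
cv2.imwrite('pics/m1.png',np.vstack([cv2.resize(t[140:270,200:400],None,fx=2,fy=2,interpolation=2),cv2.resize(s[120:260,250:450],None,fx=2,fy=2,interpolation=2)]))
E
```

```text
time_s: 7.82
tool_pos: [0.3784, 0.2995, 0.3495]
tool_rot: [180.0, -0.1, 10.0]
force: [0.6, 0.0, -0.5]
grip_width: 0.0261
grasp_force: 0.0
time_s: 8.82
tool_pos: [0.4458, 0.3749, 0.3482]
tool_rot: [180.0, 0.0, 79.0]
force: [0.7, 0.5, -0.4]
grip_width: 0.0598
grasp_force: 0.0
```

View pics/m1.png

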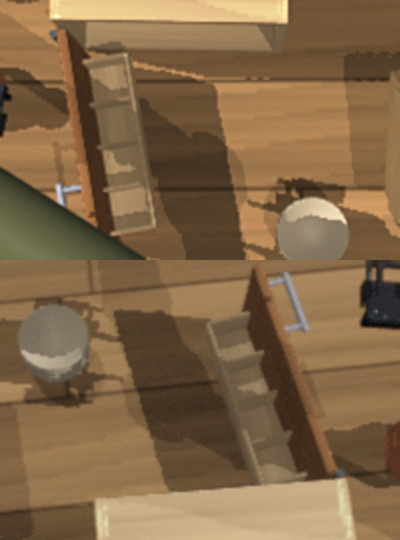

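```bash

python3 -m jog '[[0,0,0,0,0,-0.09,0.06],[0,0,0,0,0,-0.09,0.06],[0,0,0,0,0,-0.09,0.06],[0,0,0,0,0,-0.09,0.06],[0,0,0,0,0,0,0.06]]'
python3 go.py 0.495 0.19 0.35 180 0 100
```

```text
time_s: 9.33
tool_pos: [0.4455, 0.375, 0.3483]
tool_rot: [-180.0, 0.0, 99.4]
force: [1.1, 0.2, 0.5]
grip_width: 0.0599
grasp_force: 0.0
at [0.4455 0.375  0.3483] [-179.9962    0.0089   99.3838] shift now [-0.1906  0.0186 -0.0017] after turn [-0.1908  0.0166 -0.0017] turn [-0.0001  0.0002 -0.0108]
```

```bash

python3 -m jog '[[-0.024,0.0023,0,0,0,0,0.06],[-0.024,0.0023,0,0,0,0,0.06],[-0.024,0.0023,0,0,0,0,0.06],[-0.024,0.0023,0,0,0,0,0.06],[-0.024,0.0023,0,0,0,0,0.06],[-0.024,0.0023,0,0,0,0,0.06],[-0.024,0.0023,0,0,0,0,0.06],[-0.024,0.0023,0,0,0,0,0.06],[0,0,0,0,0,-0.01,0.06],[0,0,0,0,0,0,0.06],[0,0,0,0,0,0,0.06]]'
python3 - <<'E'
from h import *
c=env.get_calibration('wrist'); im=env.read_camera('wrist')
np.save('w2.npy',c['pose']); cv2.imwrite('pics/w2.png',im)
# overlay predicted rack inner edges at lip height
phi=np.radians(-80);X=np.array([np.cos(phi),np.sin(phi),0]);Y=np.array([-np.sin(phi),np.cos(phi),0]);H=np.array([.647,.312,0])
C=H-.1625*Y+.047*X
pts=[C+sx*.032*X+sy*.132*Y+[0,0,.105] for sx,sy in((-1,-1),(1,-1),(1,1),(-1,1))]+[H-.325*Y+[0,0,.215],H+[0,0,.215]]
u=proj(c,pts);print(u)
cv2.polylines(im,[u[:4].astype(int)],True,(0,0,255),1);cv2.line(im,tuple(map(int,u[4])),tuple(map(int,u[5])),(255,0,0),1)
cv2.imwrite('pics/w2o.png',im)
E
```

```text
time_s: 10.25
tool_pos: [0.4946, 0.1896, 0.3486]
tool_rot: [180.0, -0.0, 99.9]
force: [-0.8, -0.0, 0.0]
grip_width: 0.0597
grasp_force: 0.0
[[213.29842089  97.28925642]
 [217.62455757 152.36447631]
 [435.78568922 151.88357334]
 [440.50950664  96.81606859]
 [135.04801973  74.79273229]
 [525.03134895  74.00008545]]
```

View pics/w2o.png

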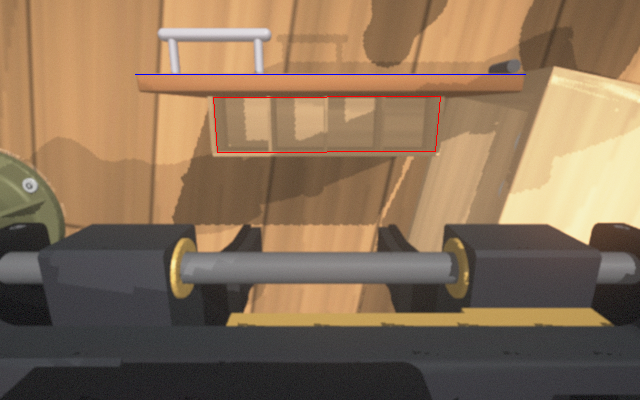

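The overlay matches the tray and door within about 1 px. I'll use the compartments at -100.5, -33.5 and +33.5. Next: bottle A.

```bash
cat > pk.py <<'E'
# pk.py x y z(cap top) d yaw_dev : go-to numbers for TCP d beyond cap top along carton axis
import sys,subprocess; from h import *
x,y,z,d=map(float,sys.argv[1:5]); w=-.012; s,c=np.sin(.38),np.cos(.38)
M=Ro.from_euler('z',w).as_matrix()@np.array([[0,c,s],[1,0,0],[0,s,-c]])
t=np.array([x,y,z])+d*M[:,2]; e=Ro.from_matrix(M).as_euler('xyz',degrees=True)
print(t,e); subprocess.run(['python3','go.py',*map(str,t),*map(str,e)])
E
python3 pk.py .489 -.25 .2017 -.12
```

```text
at [0.4943 0.1903 0.3486] [179.989   -0.0235 100.0082] shift now [-0.4244 -0.1255  0.0353] after turn [-0.4403 -0.0545  0.0164] turn [-0.3787 -0.0359  0.1843]
[ 0.44449275 -0.24946589  0.31313976] [1.58227604e+02 1.27222187e-14 8.93124506e+01]
```

```bash

python3 -m jog '[[-0.0354,-0.0104,0.003,0,0,0,0.06],[-0.0354,-0.0104,0.003,0,0,0,0.06],[-0.0354,-0.0104,0.003,0,0,0,0.06],[-0.0354,-0.0104,0.003,0,0,0,0.06],[-0.0354,-0.0104,0.003,0,0,0,0.06],[-0.0354,-0.0104,0.003,0,0,0,0.06],[-0.0354,-0.0104,0.003,0,0,0,0.06],[-0.0354,-0.0104,0.003,0,0,0,0.06],[-0.0354,-0.0104,0.003,0,0,0,0.06],[-0.0354,-0.0104,0.003,0,0,0,0.06],[-0.0354,-0.0104,0.003,0,0,0,0.06],[-0.0354,-0.0104,0.003,0,0,0,0.06]]' >/dev/null
python3 -m jog '[[0,0,0,-0.076,-0.007,0.037,0.06],[0,0,0,-0.076,-0.007,0.037,0.06],[0,0,0,-0.076,-0.007,0.037,0.06],[0,0,0,-0.076,-0.007,0.037,0.06],[0,0,0,-0.076,-0.007,0.037,0.06],[0,0,0,0,0,0,0.06],[0,0,0,0,0,0,0.06]]'
python3 pk.py .489 -.25 .2017 -.05
python3 - <<'E'
from h import *
c=env.get_calibration('wrist'); im=env.read_camera('wrist');cv2.imwrite('pics/w3.png',im);np.save('w3.npy',c['pose'])
print(proj(c,[[.489,-.25,.2017],[.4895,-.320,.2028],[.4218,-.3861,.1834],[.4217,-.394,.1755]]))
E
```

```text
time_s: 11.88
tool_pos: [0.4459, -0.2498, 0.3123]
tool_rot: [158.3, -0.0, 89.4]
force: [-0.8, 0.6, 0.3]
grip_width: 0.0606
grasp_force: 0.0
at [ 0.4459 -0.2498  0.3123] [158.2774  -0.0071  89.3554] shift now [ 0.0003 -0.0009  0.0687] after turn [ 0.0003 -0.0009  0.0687] turn [-0.0009 -0.0004  0.0007]
[ 0.47045531 -0.24977745  0.24813323] [1.58227604e+02 1.27222187e-14 8.93124506e+01]
[[318.43568921 187.93699903]
 [320.21410558 262.68689161]
 [246.61268459 330.89154643]
 [245.60311238 333.06521559]]
```

View pics/w3.png

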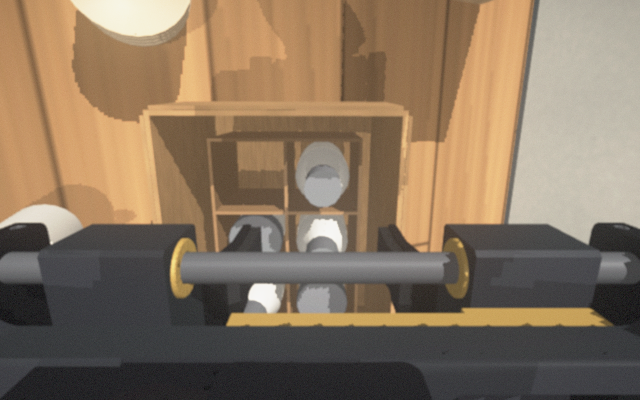

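Cap A is at (323,185), about 3 mm further up the slope than predicted. Descending and gripping.

```bash

python3 -m jog '[[0.001,0.002,0.01,0,0,0,0.06],[0,0,0.02,0,0,0,0.06],[0,0,0.02,0,0,0,0.06],[0,0,0.02,0,0,0,0.06],[0,0,0.02,0,0,0,0.06],[0,0,0.02,0,0,0,0.06],[0,0,0.02,0,0,0,0.06],[0,0,0.013,0,0,0,0.06],[0,0,0.01,0,0,0,0.06],[0,0,0,0,0,0,0.06],[0,0,0,0,0,0,0.06]]'
python3 -m jog '[[0,0,0,0,0,0,0.0],[0,0,0,0,0,0,0],[0,0,0,0,0,0,0],[0,0,0,0,0,0,0],[0,0,0,0,0,0,0],[0,0,0,0,0,0,0]]' 30
python3 pk.py .489 -.25 .2017 .034
```

```text
time_s: 12.85
tool_pos: [0.5055, -0.2497, 0.1711]
tool_rot: [158.2, -0.1, 89.4]
force: [0.3, -0.1, -0.5]
grip_width: 0.0601
grasp_force: 0.0
time_s: 13.35
tool_pos: [0.5043, -0.2508, 0.1713]
tool_rot: [158.2, -0.0, 89.3]
force: [-0.8, -0.7, 0.1]
grip_width: 0.0331
grasp_force: 25.3
at [ 0.5043 -0.2508  0.1713] [158.1956  -0.0051  89.2954] shift now [ 0.0006 -0.003   0.    ] after turn [ 0.0006 -0.003   0.    ] turn [ 0.0006  0.     -0.0003]
[ 0.50161039 -0.25015133  0.1701254 ] [1.58227604e+02 1.27222187e-14 8.93124506e+01]
```

```bash

python3 -m jog '[[0,0,-0.01,0,0,0,0],[0,0,-0.015,0,0,0,0],[0,0,-0.02,0,0,0,0],[0,0,-0.02,0,0,0,0],[0,0,-0.02,0,0,0,0],[0,0,-0.02,0,0,0,0],[0,0,-0.02,0,0,0,0],[0,0,-0.02,0,0,0,0],[0,0,-0.02,0,0,0,0],[0,0,-0.02,0,0,0,0],[0,0,-0.015,0,0,0,0],[0,0,0,0,0,0,0]]'
python3 - <<'E'
from h import *
phi=np.radians(-80);X=np.array([np.cos(phi),np.sin(phi),0]);Y=np.array([-np.sin(phi),np.cos(phi),0]);H=np.array([.647,.312,0])
C=H-.1625*Y+.047*X
for k in(-.1005,-.0335,.0335,.1005):print(k,C+k*Y)
E
python3 go.py 0.528 0.242 0.27 180 0 100
```

```text
time_s: 14.35
tool_pos: [0.4301, -0.2506, 0.3604]
tool_rot: [158.0, 0.2, 89.3]
force: [-1.1, -0.9, -1.9]
grip_width: 0.0329
grasp_force: 24.6
-0.1005 [0.39615703 0.22004456 0.        ]
-0.0335 [0.46213914 0.23167899 0.        ]
0.0335 [0.52812126 0.24331342 0.        ]
0.1005 [0.59410338 0.25494785 0.        ]
at [ 0.4301 -0.2506  0.3604] [157.9718   0.17    89.2836] shift now [0.4941 0.0516 0.1169] after turn [0.4682 0.1819 0.0904] turn [ 0.3831  0.0389 -0.1842]
```

```bash

python3 -m jog '[[0,0,0,0.064,0.006,-0.031,0],[0,0,0,0.064,0.006,-0.031,0],[0,0,0,0.064,0.006,-0.031,0],[0,0,0,0.064,0.006,-0.031,0],[0,0,0,0.064,0.006,-0.031,0],[0,0,0,0.064,0.006,-0.031,0],[0.03,0.012,0,0,0,0,0],[0.03,0.012,0.004,0,0,0,0],[0.03,0.012,0.004,0,0,0,0],[0.03,0.012,0.004,0,0,0,0],[0.03,0.012,0.004,0,0,0,0],[0.03,0.012,0.004,0,0,0,0]]' >/dev/null
python3 -m jog '[[0.03,0.012,0.004,0,0,0,0],[0.03,0.012,0.004,0,0,0,0],[0.03,0.012,0.004,0,0,0,0],[0.03,0.012,0.004,0,0,0,0],[0.03,0.012,0.004,0,0,0,0],[0.03,0.012,0.004,0,0,0,0],[0.03,0.012,0.004,0,0,0,0],[0.03,0.012,0,0,0,0,0],[0,0,0,0,0,0,0],[0,0,0,0,0,0,0]]'
python3 go.py 0.528 0.243 0.24 180 0 100
```

```text
time_s: 16.18
tool_pos: [0.5202, 0.1965, 0.3078]
tool_rot: [-179.6, -0.3, 100.5]
force: [0.1, 0.5, -2.1]
grip_width: 0.0315
grasp_force: 31.2
at [0.5202 0.1965 0.3078] [-179.6375   -0.2662  100.5009] shift now [0.044  0.0166 0.0679] after turn [0.0445 0.0158 0.0678] turn [-0.0063 -0.0046  0.0088]
```

```bash

python3 -m jog '[[0.011,0.0042,0.012,0,0,0.009,0],[0.011,0.0042,0.012,0,0,0,0],[0.011,0.0042,0.012,0,0,0,0],[0.011,0.004,0.012,0,0,0,0],[0,0,0,0,0,0,0],[0,0,0,0,0,0,0],[0,0,0,0,0,0,0]]'
cat > chk.py <<'E'
import sys; from h import *
np.set_printoptions(precision=4,suppress=True)
n,k=sys.argv[1],float(sys.argv[2])
c=env.get_calibration('wrist');o=env.get_obs(); w=env.read_camera('wrist');t=env.read_camera('top');s=env.read_camera('scene')
R=Ro.from_euler('xyz',o['tool_rot'],degrees=True); p=o['tool_pos']; print(p,o['tool_rot'])
phi=np.radians(-80);X=np.array([np.cos(phi),np.sin(phi),0]);Y=np.array([-np.sin(phi),np.cos(phi),0]);C=np.array([.647,.312,0])-.1625*Y+.047*X+k*Y
a=np.linspace(0,6.3,40)
ring=lambda r,d:p+R.apply(np.c_[r*np.cos(a),r*np.sin(a),0*a+d])
cell=[C+sx*.032*X+sy*.0315*Y+[0,0,.105] for sx,sy in((-1,-1),(1,-1),(1,1),(-1,1))]
out=[]
for im,cal,cr in((w,c,None),(t,env.get_calibration('top'),1),(s,env.get_calibration('scene'),1)):
    im=cv2.resize(im,None,fx=3,fy=3,interpolation=2)
    for g,col in((ring(.027,.111),(0,0,255)),(ring(.016,-.034),(0,255,0)),(cell,(255,0,0))):
        cv2.polylines(im,[(3*proj(cal,g)+1).astype(int)],True,col,1)
    u=(3*proj(cal,p+R.apply([0,0,.08]))[0]).astype(int); 
    u[0]=np.clip(u[0],200,1720);u[1]=np.clip(u[1],200,1000)
    out.append(im[u[1]-200:u[1]+200,u[0]-133:u[0]+133])
cv2.imwrite(f'pics/{n}.png',np.hstack(out))
E
python3 chk.py c1 .0335
```

```text
time_s: 16.77
tool_pos: [0.5311, 0.2376, 0.2612]
tool_rot: [-179.8, -0.0, 99.5]
force: [-1.0, -0.4, -1.9]
grip_width: 0.0313
grasp_force: 31.2
[0.5311 0.2376 0.2612] [-179.7878   -0.0168   99.4721]
```

View pics/c1.png

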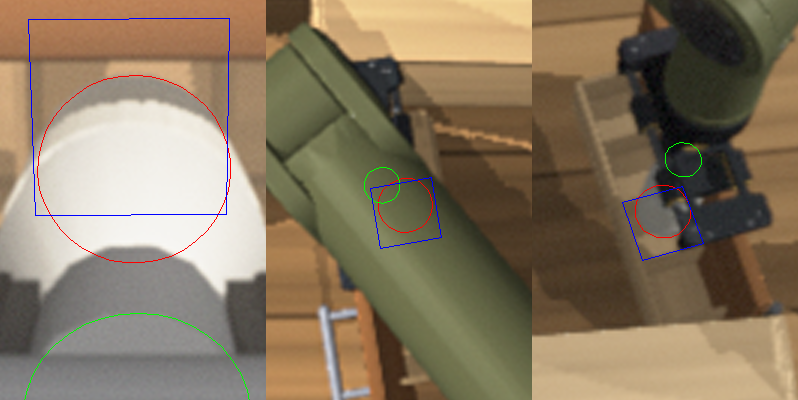

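```bash
for i in 1 2 3 4; do python3 -m jog '[[0,0,0,0,0,0,0]]' | sed -n 2p; done; python3 go.py 0.528 0.243 0.163 180 0 100
```

```text
tool_pos: [0.5311, 0.2385, 0.2614]
tool_pos: [0.5309, 0.2388, 0.2612]
tool_pos: [0.5308, 0.239, 0.2609]
tool_pos: [0.5307, 0.2392, 0.2608]
at [0.5307 0.2392 0.2608] [-179.7856   -0.0559   99.5734] shift now [ 0.0041 -0.0017  0.0978] after turn [ 0.0042 -0.002   0.0978] turn [-0.0037 -0.001  -0.0074]
```

```bash

python3 -m jog '[[0.003,-0.0015,0,0,0,-0.007,0],[0,0,0.01,0,0,0,0],[0,0,0.01,0,0,0,0],[0,0,0.01,0,0,0,0],[0,0,0.01,0,0,0,0],[0,0,0.01,0,0,0,0],[0,0,0,0,0,0,0],[0,0,0,0,0,0,0],[0,0,0,0,0,0,0],[0,0,0,0,0,0,0]]'
python3 go.py 0.528 0.243 0.163 180 0 100
python3 -m jog '[[0,0,0.01,0,0,0,0],[0,0,0.01,0,0,0,0],[0,0,0.01,0,0,0,0],[0,0,0.01,0,0,0,0],[0,0,0.005,0,0,0,0],[0,0,0,0,0,0,0],[0,0,0,0,0,0,0],[0,0,0,0,0,0,0],[0,0,0,0,0,0,0]]'
python3 go.py 0.528 0.243 0.163 180 0 100
```

```text
time_s: 18.08
tool_pos: [0.5288, 0.2423, 0.2113]
tool_rot: [-179.8, -0.1, 100.0]
force: [-0.1, -0.0, -2.8]
grip_width: 0.0315
grasp_force: 31.2
at [0.5288 0.2423 0.2113] [-179.835    -0.0875   99.9789] shift now [ 0.0007 -0.0006  0.0483] after turn [ 0.0008 -0.0007  0.0483] turn [-0.0029 -0.0015 -0.0004]
time_s: 18.83
tool_pos: [0.5286, 0.2423, 0.1663]
tool_rot: [-179.8, -0.1, 100.0]
force: [0.0, -0.9, -2.7]
grip_width: 0.0314
grasp_force: 31.2
at [0.5286 0.2423 0.1663] [-179.8306   -0.0769   99.9792] shift now [ 0.0008 -0.0005  0.0033] after turn [ 0.0008 -0.0005  0.0033] turn [-0.003  -0.0013 -0.0004]
```

```bash

python3 -m jog '[[0,0,0.002,0,0,0,0],[0,0,0.001,0,0,0,0],[0,0,0,0,0,0,0],[0,0,0,0,0,0,0]]'
python3 -m jog '[[0,0,0.002,0,0,0,0],[0,0,0,0,0,0,0],[0,0,0,0,0,0,0]]'
```

```text
time_s: 19.17
tool_pos: [0.5282, 0.242, 0.1627]
tool_rot: [-179.8, -0.1, 100.0]
force: [0.9, 0.0, -2.3]
grip_width: 0.0311
grasp_force: 31.2
time_s: 19.42
tool_pos: [0.5282, 0.2419, 0.1606]
tool_rot: [-179.8, -0.1, 100.0]
force: [0.3, 0.7, -2.7]
grip_width: 0.0311
grasp_force: 31.2
```

```bash

python3 -m jog '[[0,0,0.0015,0,0,0,0],[0,0,0,0,0,0,0],[0,0,0,0,0,0,0]]'
python3 -m jog '[[0,0,0.0015,0,0,0,0],[0,0,0,0,0,0,0],[0,0,0,0,0,0,0]]'
python3 -m jog '[[0,0,0.0015,0,0,0,0],[0,0,0,0,0,0,0],[0,0,0,0,0,0,0]]'
```

```text
time_s: 19.67
tool_pos: [0.5282, 0.242, 0.1591]
tool_rot: [-179.8, -0.1, 100.0]
force: [0.6, 0.2, -2.3]
grip_width: 0.0314
grasp_force: 31.2
time_s: 19.92
tool_pos: [0.5282, 0.242, 0.1576]
tool_rot: [-179.8, -0.1, 100.0]
force: [-0.3, 0.2, -2.9]
grip_width: 0.0313
grasp_force: 31.2
time_s: 20.17
tool_pos: [0.5282, 0.2419, 0.1561]
tool_rot: [-179.8, -0.1, 100.0]
force: [0.0, -0.6, -1.9]
grip_width: 0.0314
grasp_force: 31.2
```

```bash

python3 -m jog '[[0,0,0.001,0,0,0,0],[0,0,0,0,0,0,0],[0,0,0,0,0,0,0]]'
python3 -m jog '[[0,0,0.001,0,0,0,0],[0,0,0,0,0,0,0],[0,0,0,0,0,0,0]]'
python3 -m jog '[[0,0,0.001,0,0,0,0],[0,0,0,0,0,0,0],[0,0,0,0,0,0,0]]'
```

```text
time_s: 20.42
tool_pos: [0.5284, 0.2421, 0.1557]
tool_rot: [-179.8, -0.1, 100.0]
force: [-0.7, -0.4, 1.6]
grip_width: 0.0311
grasp_force: 31.4
time_s: 20.67
tool_pos: [0.5285, 0.2422, 0.1556]
tool_rot: [-179.8, -0.0, 100.0]
force: [-3.1, -2.0, 7.8]
grip_width: 0.0317
grasp_force: 31.8
time_s: 20.92
tool_pos: [0.5287, 0.2423, 0.1556]
tool_rot: [-179.9, -0.0, 100.0]
force: [-3.8, -3.9, 13.3]
grip_width: 0.0316
grasp_force: 32.2
```

Floor contact at TCP z = 0.156. Release, raise, then look.

```bash

python3 -m jog '[[0,0,-0.002,0,0,0,0.05],[0,0,0,0,0,0,0.05],[0,0,0,0,0,0,0.05],[0,0,0,0,0,0,0.05],[0,0,-0.01,0,0,0,0.05],[0,0,-0.02,0,0,0,0.05],[0,0,-0.02,0,0,0,0.05],[0,0,-0.02,0,0,0,0.05],[0,0,-0.025,0,0,0,0.05],[0,0,-0.03,0,0,0,0.05],[0,0,-0.03,0,0,0,0.05],[0,0,-0.03,0,0,0,0.05]]'
python3 -m jog '[[-0.03,-0.005,0,0,0,0,0.06],[-0.03,-0.005,0,0,0,0,0.06],[0,0,0,0,0,0,0.06]]'
python3 - <<'E'
from h import *
w=env.read_camera('wrist');t=env.read_camera('top');cv2.imwrite('pics/top2.png',t)
cv2.imwrite('pics/v2.png',np.vstack([w[:230],cv2.resize(t[165:275,380:520],(420,330),interpolation=2)[:, :].copy() if 0 else cv2.copyMakeBorder(cv2.resize(t[165:275,380:520],(420,330),interpolation=2),0,0,0,220,0)]))
E
python3 pk.py .4895 -.320 .2028 -.12
```

```text
time_s: 21.92
tool_pos: [0.5287, 0.242, 0.3422]
tool_rot: [-179.8, -0.1, 100.0]
force: [0.8, 0.8, 0.2]
grip_width: 0.0502
grasp_force: 0.0
time_s: 22.17
tool_pos: [0.5317, 0.1743, 0.3409]
tool_rot: [-179.8, 0.2, 99.5]
force: [1.7, -0.5, -0.2]
grip_width: 0.0581
grasp_force: 0.0
at [0.5301 0.1794 0.3406] [-179.8004   -0.0326   99.7595] shift now [-0.4772 -0.1684  0.0266] after turn [-0.4998 -0.0833 -0.0049] turn [-0.3825 -0.0349  0.1801]
[ 0.44499275 -0.31946589  0.31423976] [1.58227604e+02 1.27222187e-14 8.93124506e+01]
```

View pics/v2.png

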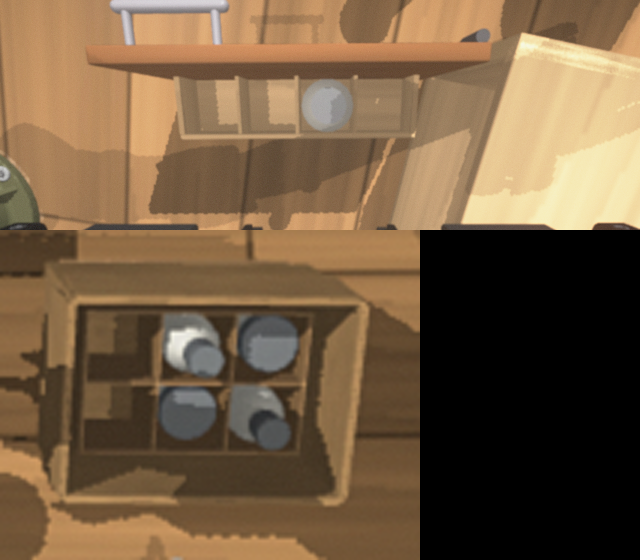

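Bottle A stands at (327,105) in the third compartment. B and C have not moved. Next: bottle B.

```bash

python3 -m jog '[[-0.034,-0.012,0.002,0,0,0,0.06],[-0.034,-0.012,0.002,0,0,0,0.06],[-0.034,-0.012,0.002,0,0,0,0.06],[-0.034,-0.012,0.002,0,0,0,0.06],[-0.034,-0.012,0.002,0,0,0,0.06],[-0.034,-0.012,0.002,0,0,0,0.06],[-0.034,-0.012,0.002,0,0,0,0.06],[-0.034,-0.012,0.002,0,0,0,0.06],[-0.034,-0.012,0.002,0,0,0,0.06],[-0.034,-0.012,0.002,0,0,0,0.06],[-0.034,-0.012,0.002,0,0,0,0.06],[-0.034,-0.012,0.002,0,0,0,0.06]]' >/dev/null
python3 -m jog '[[-0.034,-0.012,0.002,0,0,0,0.06],[-0.034,-0.012,0,0,0,0,0.06],[0,0,0,-0.076,-0.007,0.036,0.06],[0,0,0,-0.076,-0.007,0.036,0.06],[0,0,0,-0.076,-0.007,0.036,0.06],[0,0,0,-0.076,-0.007,0.036,0.06],[0,0,0,-0.076,-0.007,0.036,0.06],[0,0,0,0,0,0,0.06],[0,0,0,0,0,0,0.06],[0,0,0,0,0,0,0.06]]'
python3 pk.py .4895 -.320 .2028 -.12
python3 - <<'E'
from h import *
c=env.get_calibration('wrist'); im=env.read_camera('wrist')
print(proj(c,[.4895,-.320,.2028]))
cv2.imwrite('pics/w4.png',im[80:330,150:490])
E
```

```text
time_s: 24.1
tool_pos: [0.4477, -0.3157, 0.3148]
tool_rot: [158.4, 0.0, 89.7]
force: [0.7, 0.5, 0.6]
grip_width: 0.0599
grasp_force: 0.0
at [ 0.4477 -0.3157  0.3148] [158.4461   0.0249  89.7254] shift now [-0.0038 -0.0028 -0.0005] after turn [-0.0038 -0.0027 -0.0005] turn [-0.0038 -0.0023  0.0069]
[ 0.44499275 -0.31946589  0.31423976] [1.58227604e+02 1.27222187e-14 8.93124506e+01]
[[316.72858196 192.59771548]]
```

View pics/w4.png

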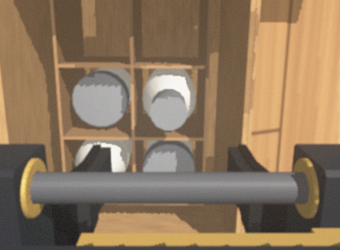

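Cap B is at (320,188), so only a small correction is needed. Descend and grip.

```bash

python3 -m jog '[[-0.001,-0.001,0.01,-0.003,0,0.006,0.06],[0,0,0.02,0,0,0,0.06],[0,0,0.02,0,0,0,0.06],[0,0,0.02,0,0,0,0.06],[0,0,0.02,0,0,0,0.06],[0,0,0.02,0,0,0,0.06],[0,0,0.02,0,0,0,0.06],[0,0,0.01,0,0,0,0.06],[0,0,0.01,0,0,0,0.06],[0,0,0,0,0,0,0.06],[0,0,0,0,0,0,0.06]]'
python3 -m jog '[[0,0,0,0,0,0,0.0],[0,0,0,0,0,0,0],[0,0,0,0,0,0,0],[0,0,0,0,0,0,0],[0,0,0,0,0,0,0],[0,0,0,0,0,0,0]]' 30
python3 -m jog '[[0,0,-0.01,0,0,0,0],[0,0,-0.015,0,0,0,0],[0,0,-0.02,0,0,0,0],[0,0,-0.02,0,0,0,0],[0,0,-0.02,0,0,0,0],[0,0,-0.02,0,0,0,0],[0,0,-0.02,0,0,0,0],[0,0,-0.02,0,0,0,0],[0,0,-0.02,0,0,0,0],[0,0,-0.02,0,0,0,0],[0,0,-0.015,0,0,0,0],[0,0,0,0,0,0,0]]'
python3 go.py 0.4621 0.2317 0.31 180 0 100
```

```text
time_s: 25.07
tool_pos: [0.5015, -0.318, 0.1746]
tool_rot: [158.2, -0.2, 89.3]
force: [-0.8, -0.2, 0.3]
grip_width: 0.06
grasp_force: 0.0
time_s: 25.57
tool_pos: [0.5012, -0.3185, 0.175]
tool_rot: [158.2, -0.1, 89.2]
force: [-0.6, 0.2, 0.8]
grip_width: 0.0309
grasp_force: 29.9
time_s: 26.57
tool_pos: [0.4263, -0.3186, 0.3633]
tool_rot: [158.2, 0.1, 89.1]
force: [0.3, -0.4, -3.4]
grip_width: 0.0312
grasp_force: 30.0
at [ 0.4263 -0.3186  0.3633] [158.1532   0.1047  89.1422] shift now [0.5509 0.0061 0.0588] after turn [0.5357 0.1308 0.0533] turn [ 0.38    0.0379 -0.1869]
```

```bash

python3 -m jog '[[0,0,0,0.063,0.006,-0.031,0],[0,0,0,0.063,0.006,-0.031,0],[0,0,0,0.063,0.006,-0.031,0],[0,0,0,0.063,0.006,-0.031,0],[0,0,0,0.063,0.006,-0.031,0],[0,0,0,0.063,0.006,-0.031,0],[0.03,0.0073,0,0,0,0,0],[0.03,0.0073,0.003,0,0,0,0],[0.03,0.0073,0.003,0,0,0,0],[0.03,0.0073,0.003,0,0,0,0],[0.03,0.0073,0.003,0,0,0,0],[0.03,0.0073,0.003,0,0,0,0]]' >/dev/null
python3 -m jog '[[0.03,0.0073,0.003,0,0,0,0],[0.03,0.0073,0.003,0,0,0,0],[0.03,0.0073,0.003,0,0,0,0],[0.03,0.0073,0.003,0,0,0,0],[0.03,0.0073,0.003,0,0,0,0],[0.03,0.0073,0.003,0,0,0,0],[0.03,0.0073,0.003,0,0,0,0],[0.03,0.0073,0.003,0,0,0,0],[0.03,0.0073,0.003,0,0,0,0],[0.02,0.0073,0,0,0,0,0],[0.015,0.005,0,0,0,0,0],[0,0,0,0,0,0,0]]'
python3 go.py 0.4621 0.2317 0.26 180 0 100
```

```text
time_s: 28.57
tool_pos: [0.4616, 0.1857, 0.3185]
tool_rot: [-180.0, -0.6, 100.4]
force: [-1.7, 1.0, -4.7]
grip_width: 0.0312
grasp_force: 30.0
at [0.4616 0.1857 0.3185] [-179.9625   -0.5669  100.4345] shift now [0.0446 0.0089 0.0589] after turn [0.0452 0.0085 0.0585] turn [-0.0007 -0.0099  0.0076]
```

```bash

python3 -m jog '[[0.011,0.002,0.01,0,0,0.006,0],[0.011,0.002,0.012,0,0,0,0],[0.011,0.002,0.012,0,0,0,0],[0.01,0.002,0.012,0,0,0,0],[0,0,0.01,0,0,0,0],[0,0,0,0,0,0,0],[0,0,0,0,0,0,0],[0,0,0,0,0,0,0],[0,0,0,0,0,0,0],[0,0,0,0,0,0,0]]'
python3 go.py 0.4621 0.2317 0.16 180 0 100
```

```text
time_s: 29.4
tool_pos: [0.4639, 0.2245, 0.2645]
tool_rot: [179.9, -0.1, 99.6]
force: [-0.2, 0.3, -3.6]
grip_width: 0.0312
grasp_force: 30.0
at [0.4639 0.2245 0.2645] [179.8512  -0.1004  99.5799] shift now [ 0.0072 -0.0009  0.1045] after turn [ 0.0074 -0.0005  0.1045] turn [ 0.0026 -0.0017 -0.0073]
```

```bash

python3 -m jog '[[0.005,-0.0005,0,0,0,-0.007,0],[0,0,0.01,0,0,0,0],[0,0,0.01,0,0,0,0],[0,0,0.01,0,0,0,0],[0,0,0.01,0,0,0,0],[0,0,0,0,0,0,0],[0,0,0,0,0,0,0],[0,0,0,0,0,0,0],[0,0,0,0,0,0,0],[0,0,0,0,0,0,0]]'
python3 go.py 0.4621 0.2317 0.16 180 0 100; python3 chk.py c2 -.0335
```

```text
time_s: 30.23
tool_pos: [0.4623, 0.2303, 0.2243]
tool_rot: [179.9, -0.1, 100.1]
force: [-0.2, 0.2, -3.0]
grip_width: 0.0313
grasp_force: 30.0
at [0.4623 0.2303 0.2243] [179.8718  -0.1449 100.0641] shift now [ 0.0013 -0.0001  0.0643] after turn [0.0014 0.     0.0643] turn [ 0.0022 -0.0025  0.0011]
[0.4623 0.2303 0.2243] [179.8718  -0.1449 100.0641]
```

View pics/c2.png

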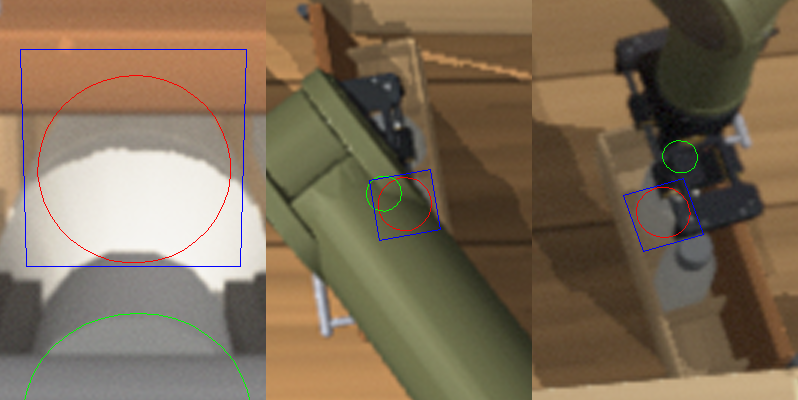

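The panel hides the foot in the wrist view, and the scene view looks consistent with the first bottle. I'll descend and watch the force.

```bash

python3 -m jog '[[0.001,0,0.008,0,0,0,0],[0,0,0.008,0,0,0,0],[0,0,0.008,0,0,0,0],[0,0,0,0,0,0,0],[0,0,0,0,0,0,0]]'
python3 -m jog '[[0,0,0.01,0,0,0,0],[0,0,0.01,0,0,0,0],[0,0,0.01,0,0,0,0],[0,0,0.002,0,0,0,0],[0,0,0,0,0,0,0],[0,0,0,0,0,0,0]]'
python3 -m jog '[[0,0,0.002,0,0,0,0],[0,0,0.001,0,0,0,0],[0,0,0,0,0,0,0],[0,0,0,0,0,0,0]]'
python3 -m jog '[[0,0,0.002,0,0,0,0],[0,0,0,0,0,0,0],[0,0,0,0,0,0,0]]'
```

```text
time_s: 30.8
tool_pos: [0.4612, 0.2309, 0.1989]
tool_rot: [-180.0, -0.1, 100.1]
force: [-0.2, 0.1, -4.4]
grip_width: 0.0311
grasp_force: 30.0
time_s: 31.3
tool_pos: [0.4617, 0.2314, 0.1677]
tool_rot: [179.9, -0.2, 100.1]
force: [-0.5, -0.5, -3.1]
grip_width: 0.031
grasp_force: 30.0
time_s: 31.63
tool_pos: [0.462, 0.2312, 0.165]
tool_rot: [179.9, -0.1, 100.1]
force: [-0.3, -0.3, -4.1]
grip_width: 0.0311
grasp_force: 30.0
time_s: 31.88
tool_pos: [0.4618, 0.2311, 0.1627]
tool_rot: [179.9, -0.1, 100.1]
force: [0.1, 0.6, -2.9]
grip_width: 0.0312
grasp_force: 30.0
```

```bash

python3 -m jog '[[0,0,0.0015,0,0,0,0],[0,0,0,0,0,0,0],[0,0,0,0,0,0,0]]' | sed -n '2p;4p'
python3 -m jog '[[0,0,0.0015,0,0,0,0],[0,0,0,0,0,0,0],[0,0,0,0,0,0,0]]'| sed -n '2p;4p'
python3 -m jog '[[0,0,0.001,0,0,0,0],[0,0,0,0,0,0,0],[0,0,0,0,0,0,0]]'| sed -n '2p;4p'
python3 -m jog '[[0,0,0.001,0,0,0,0],[0,0,0,0,0,0,0],[0,0,0,0,0,0,0]]'| sed -n '2p;4p'
```

```text
tool_pos: [0.4619, 0.2312, 0.1612]
force: [-0.2, -1.1, -4.8]
tool_pos: [0.4618, 0.2312, 0.1597]
force: [-1.0, 0.4, -3.0]
tool_pos: [0.4618, 0.2312, 0.1588]
force: [-0.6, -0.0, -4.0]
tool_pos: [0.4622, 0.2314, 0.1583]
force: [-0.3, -1.1, 0.5]
```

```bash

python3 -m jog '[[0,0,0,0,0,0,0.05],[0,0,0,0,0,0,0.05],[0,0,0,0,0,0,0.05],[0,0,0,0,0,0,0.05],[0,0,-0.01,0,0,0,0.05],[0,0,-0.02,0,0,0,0.05],[0,0,-0.02,0,0,0,0.05],[0,0,-0.02,0,0,0,0.05],[0,0,-0.025,0,0,0,0.05],[0,0,-0.03,0,0,0,0.05],[0,0,-0.03,0,0,0,0.05],[0,0,-0.03,0,0,0,0.05]]'
python3 -m jog '[[-0.03,0.005,0,0,0,0,0.06],[-0.03,0.005,0,0,0,0,0.06],[0,0,0,0,0,0,0.06],[0,0,0,0,0,0,0.06]]'
python3 - <<'E'
from h import *
w=env.read_camera('wrist');t=env.read_camera('top')
cv2.imwrite('pics/v3.png',np.vstack([w[:230],cv2.copyMakeBorder(cv2.resize(t[165:275,380:520],(420,330),interpolation=2),0,0,0,220,0)]))
E
python3 pk.py .422 -.389 .181 -.13
```

```text
time_s: 33.88
tool_pos: [0.4613, 0.2311, 0.345]
tool_rot: [179.9, -0.1, 100.1]
force: [0.7, -0.1, -0.1]
grip_width: 0.0499
grasp_force: 0.0
time_s: 34.22
tool_pos: [0.483, 0.1713, 0.3432]
tool_rot: [179.9, -0.1, 99.8]
force: [-0.2, -0.3, -0.0]
grip_width: 0.0596
grasp_force: 0.0
at [0.4817 0.1742 0.3431] [179.9104  -0.1612 100.0978] shift now [-0.5351 -0.205   0.0395] after turn [-0.5639 -0.1093  0.0009] turn [-0.3776 -0.0387  0.1854]
[ 0.37378381 -0.38842138  0.3017264 ] [1.58227604e+02 1.27222187e-14 8.93124506e+01]
```

View pics/v3.png

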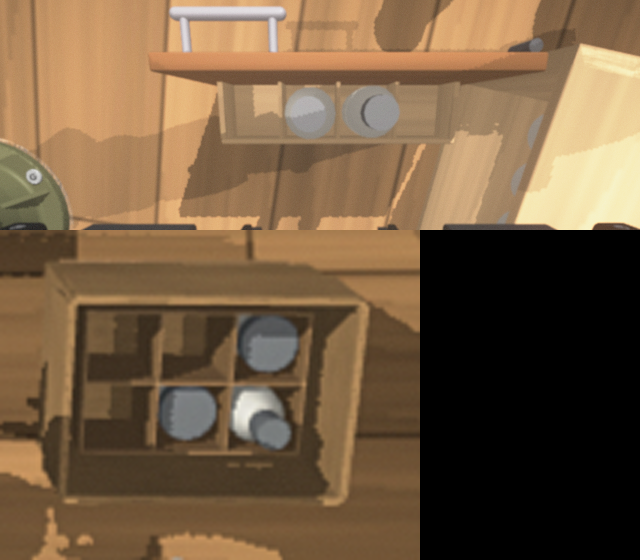

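Both bottles stand in the middle compartments, and C is unchanged at (271,431). Next: bottle C.

```bash

python3 -m jog '[[-0.0335,-0.0128,0.0025,0,0,0,0.06],[-0.0335,-0.0128,0.0025,0,0,0,0.06],[-0.0335,-0.0128,0.0025,0,0,0,0.06],[-0.0335,-0.0128,0.0025,0,0,0,0.06],[-0.0335,-0.0128,0.0025,0,0,0,0.06],[-0.0335,-0.0128,0.0025,0,0,0,0.06],[-0.0335,-0.0128,0.0025,0,0,0,0.06],[-0.0335,-0.0128,0.0025,0,0,0,0.06],[-0.0335,-0.0128,0.0025,0,0,0,0.06],[-0.0335,-0.0128,0.0025,0,0,0,0.06],[-0.0335,-0.0128,0.0025,0,0,0,0.06],[-0.0335,-0.0128,0.0025,0,0,0,0.06]]' >/dev/null
python3 -m jog '[[-0.0335,-0.0128,0.0025,0,0,0,0.06],[-0.0335,-0.0128,0.0025,0,0,0,0.06],[-0.0335,-0.0128,0.0025,0,0,0,0.06],[-0.0335,-0.0128,0,0,0,0,0.06],[0,0,0,-0.076,-0.008,0.037,0.06],[0,0,0,-0.076,-0.008,0.037,0.06],[0,0,0,-0.076,-0.008,0.037,0.06],[0,0,0,-0.076,-0.008,0.037,0.06],[0,0,0,-0.076,-0.008,0.037,0.06],[0,0,0,0,0,0,0.06],[0,0,0,0,0,0,0.06],[0,0,0,0,0,0,0.06]]'
python3 pk.py .422 -.389 .181 -.13
python3 - <<'E'
from h import *
c=env.get_calibration('wrist'); im=env.read_camera('wrist')
print(proj(c,[[.422,-.389,.181],[.4218,-.3861,.1834],[.4217,-.394,.1755]]))
cv2.imwrite('pics/w5.png',im[80:330,150:490])
E
```

```text
time_s: 36.32
tool_pos: [0.3756, -0.3891, 0.3041]
tool_rot: [158.2, 0.1, 89.5]
force: [0.8, -0.1, -0.5]
grip_width: 0.0601
grasp_force: 0.0
at [ 0.3756 -0.3891  0.3041] [158.1527   0.1297  89.491 ] shift now [ 0.0006 -0.0026  0.0016] after turn [ 0.0006 -0.0026  0.0016] turn [0.0013 0.0009 0.0037]
[ 0.37378381 -0.38842138  0.3017264 ] [1.58227604e+02 1.27222187e-14 8.93124506e+01]
[[316.33754679 184.10286573]
 [317.08494558 181.5066292 ]
 [313.88870263 188.20211645]]
```

View pics/w5.png

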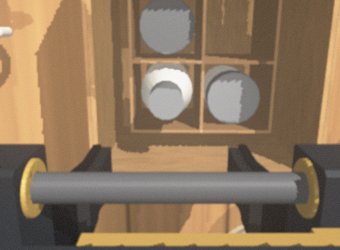

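```bash

python3 -m jog '[[0.003,-0.0026,0.01,0,0,0.003,0.06],[0,0,0.02,0,0,0,0.06],[0,0,0.02,0,0,0,0.06],[0,0,0.02,0,0,0,0.06],[0,0,0.02,0,0,0,0.06],[0,0,0.02,0,0,0,0.06],[0,0,0.02,0,0,0,0.06],[0,0,0.015,0,0,0,0.06],[0,0,0.01,0,0,0,0.06],[0,0,0.008,0,0,0,0.06],[0,0,0,0,0,0,0.06],[0,0,0,0,0,0,0.06]]'
python3 -m jog '[[0,0,0,0,0,0,0.0],[0,0,0,0,0,0,0],[0,0,0,0,0,0,0],[0,0,0,0,0,0,0],[0,0,0,0,0,0,0],[0,0,0,0,0,0,0]]' 30
python3 -m jog '[[0,0,-0.01,0,0,0,0],[0,0,-0.015,0,0,0,0],[0,0,-0.02,0,0,0,0],[0,0,-0.02,0,0,0,0],[0,0,-0.02,0,0,0,0],[0,0,-0.02,0,0,0,0],[0,0,-0.02,0,0,0,0],[0,0,-0.02,0,0,0,0],[0,0,-0.02,0,0,0,0],[0,0,-0.02,0,0,0,0],[0,0,-0.015,0,0,0,0],[0,0,0,0,0,0,0]]'
python3 go.py 0.3962 0.20 0.32 180 0 100
```

```text
time_s: 37.37
tool_pos: [0.4329, -0.3878, 0.1515]
tool_rot: [158.1, 0.0, 89.2]
force: [0.2, -0.1, 0.7]
grip_width: 0.0603
grasp_force: 0.0
time_s: 37.87
tool_pos: [0.4325, -0.3883, 0.1518]
tool_rot: [158.1, 0.1, 89.1]
force: [0.4, 0.4, 0.8]
grip_width: 0.031
grasp_force: 30.0
time_s: 38.87
tool_pos: [0.357, -0.388, 0.34]
tool_rot: [158.0, 0.3, 89.0]
force: [0.4, -1.1, -3.9]
grip_width: 0.0314
grasp_force: 30.0
at [ 0.357 -0.388  0.34 ] [158.0395   0.2748  89.0279] shift now [0.5886 0.0207 0.0269] after turn [0.5722 0.1407 0.02  ] turn [ 0.3816  0.0414 -0.1882]
```

```bash

python3 -m jog '[[0,0,0,0.064,0.007,-0.031,0],[0,0,0,0.064,0.007,-0.031,0],[0,0,0,0.064,0.007,-0.031,0],[0,0,0,0.064,0.007,-0.031,0],[0,0,0,0.064,0.007,-0.031,0],[0,0,0,0.064,0.007,-0.031,0]]' >/dev/null
python3 -m jog '[[0.029,0.02,0.0015,0,0,0,0],[0.029,0.02,0.0015,0,0,0,0],[0.029,0.02,0.0015,0,0,0,0],[0.029,0.02,0.0015,0,0,0,0],[0.029,0.02,0.0015,0,0,0,0],[0.029,0.02,0.0015,0,0,0,0],[0.029,0.02,0.0015,0,0,0,0],[0.029,0.02,0.0015,0,0,0,0],[0.029,0.02,0.0015,0,0,0,0]]' >/dev/null
python3 -m jog '[[0.03,-0.0038,0,0,0,0,0],[0.03,-0.0038,0,0,0,0,0],[0.03,-0.0038,0,0,0,0,0],[0.03,-0.0038,0,0,0,0,0],[0.03,-0.0038,0,0,0,0,0],[0.03,-0.0038,0,0,0,0,0],[0.03,-0.0038,0,0,0,0,0],[0.03,-0.0038,0,0,0,0,0],[0.025,-0.0038,0,0,0,0,0],[0.02,-0.0038,0,0,0,0,0],[0,0,0,0,0,0,0],[0,0,0,0,0,0,0]]'
python3 go.py 0.3962 0.220 0.26 180 0 100
```

```text
time_s: 41.12
tool_pos: [0.402, 0.1772, 0.3254]
tool_rot: [-179.8, -0.3, 100.2]
force: [0.1, -0.7, -4.6]
grip_width: 0.0308
grasp_force: 29.9
at [0.402  0.1772 0.3254] [-179.8169   -0.2746  100.2064] shift now [0.0428 0.002  0.0656] after turn [0.0431 0.0017 0.0654] turn [-0.0032 -0.0048  0.0036]
```

```bash

python3 -m jog '[[0.01,0.0005,0.01,0,0,0.003,0],[0.01,0.0005,0.012,0,0,0,0],[0.01,0.0005,0.012,0,0,0,0],[0.01,0,0.012,0,0,0,0],[0,0,0.012,0,0,0,0],[0,0,0,0,0,0,0],[0,0,0,0,0,0,0],[0,0,0,0,0,0,0],[0,0,0,0,0,0,0],[0,0,0,0,0,0,0]]'
python3 go.py 0.3962 0.220 0.16 180 0 100
```

```text
time_s: 41.95
tool_pos: [0.3982, 0.2152, 0.2691]
tool_rot: [-179.9, -0.3, 99.8]
force: [-0.2, 0.4, -4.8]
grip_width: 0.0313
grasp_force: 29.9
at [0.3982 0.2152 0.2691] [-179.9296   -0.3233   99.7514] shift now [ 0.0045 -0.001   0.1091] after turn [ 0.0051 -0.0011  0.1091] turn [-0.0012 -0.0056 -0.0043]
```

```bash

python3 -m jog '[[0.003,-0.001,0,0,-0.005,-0.004,0],[0,0,0.01,0,0,0,0],[0,0,0.01,0,0,0,0],[0,0,0.01,0,0,0,0],[0,0,0.01,0,0,0,0],[0,0,0.006,0,0,0,0],[0,0,0,0,0,0,0],[0,0,0,0,0,0,0],[0,0,0,0,0,0,0],[0,0,0,0,0,0,0]]'
python3 go.py 0.3962 0.220 0.16 180 0 100; python3 chk.py c3 -.1005
```

```text
time_s: 42.78
tool_pos: [0.3964, 0.2185, 0.223]
tool_rot: [-179.9, -0.0, 100.0]
force: [-1.0, -0.3, -4.4]
grip_width: 0.0311
grasp_force: 29.9
at [0.3964 0.2185 0.223 ] [-179.9212   -0.044   100.0291] shift now [0.0014 0.0002 0.063 ] after turn [0.0015 0.0001 0.063 ] turn [-0.0014 -0.0008  0.0005]
[0.3964 0.2185 0.223 ] [-179.9212   -0.044   100.0291]
```

View pics/c3.png

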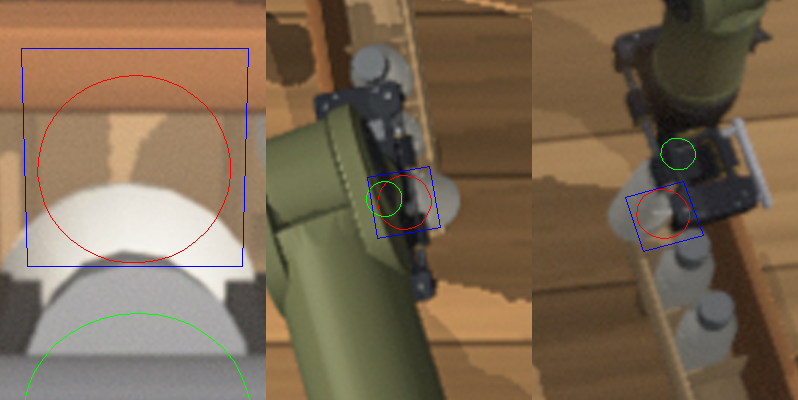

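C hangs tilted about the pad axis. Its foot is about 26 mm towards the lip, roughly 0.21 rad. I'll raise it, tilt the tool to bring the bottle upright, and check again.

```bash

python3 -m jog '[[0,0,-0.015,0,0,0,0],[0,0,-0.015,0,0,0,0],[0,0,0,0,0.05,0,0],[0,0,0,0,0.05,0,0],[0,0,0,0,0.05,0,0],[0,0,0,0,0.055,0,0],[0,0,0,0,0,0,0],[0,0,0,0,0,0,0],[0,0,0,0,0,0,0],[0,0,0,0,0,0,0]]'
cat > chk2.py <<'E'
# overlay an upright bottle (foot, cap rings) hanging from the grasp point
import sys; from h import *
np.set_printoptions(precision=4,suppress=True)
o=env.get_obs();R=Ro.from_euler('xyz',o['tool_rot'],degrees=True)
g=o['tool_pos']+R.apply([0,0,-.019]); print(o['tool_pos'],o['tool_rot'],'grasp',g)
a=np.linspace(0,6.3,40); ring=lambda r,d:g+np.c_[r*np.cos(a),r*np.sin(a),0*a-d]
out=[]
for n in('top','scene'):
    cal=env.get_calibration(n);im=cv2.resize(env.read_camera(n),None,fx=4,fy=4,interpolation=2)
    for q,col in((ring(.027,.128),(0,0,255)),(ring(.027,.038),(0,255,255)),(ring(.016,-.017),(0,255,0))):
        cv2.polylines(im,[(4*proj(cal,q)+1.5).astype(int)],True,col,1)
    u=(4*proj(cal,g-[0,0,.07])[0]).astype(int); out.append(im[u[1]-200:u[1]+200,u[0]-200:u[0]+200])
cv2.imwrite(f'pics/{sys.argv[1]}.png',np.hstack(out))
E
python3 chk2.py c4
```

```text
time_s: 43.77
tool_pos: [0.3958, 0.2193, 0.2527]
tool_rot: [-179.9, -11.7, 100.1]
force: [-0.7, 0.3, -2.8]
grip_width: 0.0313
grasp_force: 29.9
[0.3958 0.2193 0.2527] [-179.8907  -11.7099  100.1275] grasp [0.3966 0.2155 0.2713]
```

View pics/c4.png

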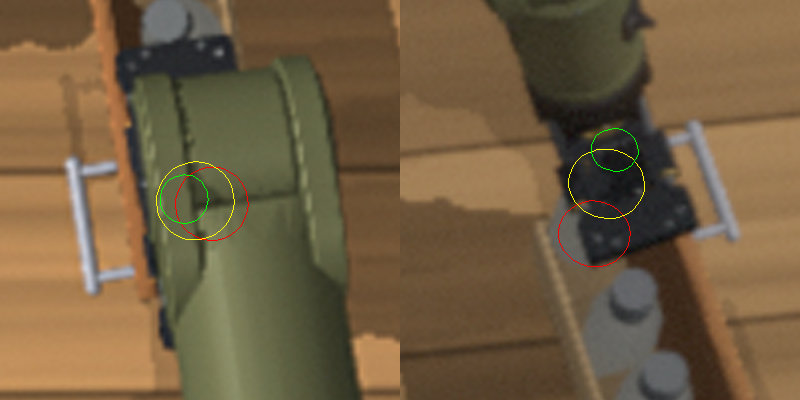

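The image shows about 8 mm of foot offset remaining. I've also now viewed more pictures than the allowed 14, so from here I'll measure numerically only. Tilt a bit more, then measure the silhouette edge.

```bash

python3 -m jog '[[0,0,0,0,0.035,0,0],[0,0,0,0,0.035,0,0],[0,0,0,0,0,0,0],[0,0,0,0,0,0,0],[0,0,0,0,0,0,0],[0,0,0,0,0,0,0]]'
cat > sil.py <<'E'
from h import *
np.set_printoptions(precision=4,suppress=True,linewidth=200)
o=env.get_obs();R=Ro.from_euler('xyz',o['tool_rot'],degrees=True)
g=o['tool_pos']+R.apply([0,0,-.019]); print(o['tool_pos'],o['tool_rot'],'grasp',g)
cal=env.get_calibration('scene'); hsv=cv2.cvtColor(env.read_camera('scene'),cv2.COLOR_BGR2HSV).astype(np.float32)
v=g-cal['pose'][:3,3];v[2]=0;v/=np.linalg.norm(v);n=np.array([-v[1],v[0],0]); n*=np.sign(-n[1]); print('n',n)
s=np.arange(-.01,.061,.004); print('s',(s*1e3).round())
for d in(.05,.07,.09,.11,.125):
    u=proj(cal,g-[0,0,d]+s[:,None]*n).astype(np.float32)
    q=cv2.remap(hsv[:,:,1],u[:,0][None],u[:,1][None],1)[0]; w=cv2.remap(hsv[:,:,2],u[:,0][None],u[:,1][None],1)[0]
    print(d,'S',q.astype(int),'\n     V',w.astype(int))
E
python3 sil.py
```

```text
time_s: 44.37
tool_pos: [0.3959, 0.219, 0.2526]
tool_rot: [-179.9, -15.7, 100.1]
force: [0.0, -0.2, -2.7]
grip_width: 0.0317
grasp_force: 29.9
[0.3959 0.219  0.2526] [-179.8844  -15.7419  100.078 ] grasp [0.3969 0.2139 0.2709]
n [-0.3506 -0.9365  0.    ]
s [-10.  -6.  -2.   2.   6.  10.  14.  18.  22.  26.  30.  34.  38.  42.  46.  50.  54.  58.]
0.05 S [ 22  25  46  43  26  31  35  14  14  14  12  31  67 109 120 121 117 118] 
     V [ 29  28  23  21  29  37  41  41  38  34  27  28  43 106 139 142 143 155]
0.07 S [ 34  28  12  13  23  38  32  20  29  32  33  89 121 121 121 122 119 118] 
     V [ 37  36  53  36  30  35  39  36  36  39  33  58 112 137 139 139 142 158]
0.09 S [ 31  34  20  41  34  31  17  62 104  68  86 120 121 123 122 123 120 117] 
     V [ 40  40  40  41  42  39  45  69  72  48  70 116 134 135 136 140 154 159]
0.11 S [ 42  29  30  25  35  29  24  15  35  76 101 119 127 126 121 120 120 119] 
     V [ 38  41  41  41  40  39  44  61  80  91 115 122 110 115 130 149 153 155]
0.125 S [ 24  26  25  33  37  51  41  19  22  52  88  96 102 105 119 122 120 122] 
     V [ 38  38  40  36  40  37  39  49  85  98  99 100 100  91  84  99 110 116]
```

```bash
cat > wt.py <<'E'
from h import *
np.set_printoptions(precision=1,suppress=True,linewidth=220)
o=env.get_obs();c=env.get_calibration('wrist');R=Ro.from_euler('xyz',o['tool_rot'],degrees=True);p=o['tool_pos']
im=env.read_camera('wrist');hsv=cv2.cvtColor(im,cv2.COLOR_BGR2HSV).astype(int)
a=np.linspace(0,2*np.pi,120)
for tau in np.arange(-.1,.41,.05):
    B=Ro.from_euler('y',tau)   # bottle axis up in tool = -z ; foot swings to -x for tau>0
    def ring(r,h): return p+R.apply(np.array([0,0,-.019])+B.apply(np.c_[r*np.cos(a),r*np.sin(a),0*a+(.127-h)])*1)
    # rotation by -tau about y sends +z to -x
    B=Ro.from_euler('y',-tau)
    t=[proj(c,ring(r,h))[:,1].min() for r,h in((.027,0),(.027,90e-3),(.016,112e-3),(.016,145e-3))]
    print(round(tau,2),'top rows foot,shoulder,capbase,captop',np.array(t))
for col in(314,320,326):
    print(col,'V',hsv[60:240:4,col,2]); print('   S',hsv[60:240:4,col,1])
E
python3 wt.py
```

```text
-0.1 top rows foot,shoulder,capbase,captop [143.9 178.2 213.2 246.3]
-0.05 top rows foot,shoulder,capbase,captop [151.5 180.8 214.  243.3]
0.0 top rows foot,shoulder,capbase,captop [159.1 183.5 214.9 240.4]
0.05 top rows foot,shoulder,capbase,captop [166.6 186.3 215.9 237.6]
0.1 top rows foot,shoulder,capbase,captop [174.1 189.2 216.9 234.9]
0.15 top rows foot,shoulder,capbase,captop [181.6 192.1 218.1 232.2]
0.2 top rows foot,shoulder,capbase,captop [189.1 195.2 219.3 229.7]
0.25 top rows foot,shoulder,capbase,captop [196.6 198.3 220.6 227.2]
0.3 top rows foot,shoulder,capbase,captop [204.2 201.6 222.  224.9]
0.35 top rows foot,shoulder,capbase,captop [211.7 204.8 223.4 222.7]
0.4 top rows foot,shoulder,capbase,captop [219.3 208.2 225.  220.6]
314 V [217 218 218 218 217 219 219 218 221 219 219 221 224 212 162 137 220 219 217 218 218 216 214 214 201 208 206 200 194 181 112 104 112 160 230 235 235 238 240 241 128 149 148 148 149]
   S [122 120 119 122 122 122 122 122 119 123 121 117   5   8  16  41 118 123 120 117 122 120 120 119 128 134 135 134 130 131 107 108 105  94  21  14  12  13  12  11  12   5   7   2   9]
320 V [217 218 220 220 219 218 220 219 219 218 218 219 222 216 161 132 215 214 211 213 210 208 208 208 194 208 205 203 195 180 109 104 109 159 230 237 238 241 242 243 132 150 147 152 149]
   S [125 124 121 119 123 123 121 123 120 123 120 119   6   7  13  39 121 122 124 119 123 120 121 120 130 139 139 134 129 129 110 101 103  91  22  13  11  11   9   8  10   3   3   8   7]
326 V [218 218 218 217 215 217 215 214 213 211 210 210 224 216 163 136 207 204 203 198 200 202 199 199 193 212 204 205 192 180 112 108 110 157 214 238 239 241 242 244 134 149 146 151 149]
   S [122 124 120 122 123 120 125 122 123 120 121 119   5   5  13  38 123 121 119 120 120 119 123 119 122 134 135 134 131 126 107  97 102  91  48  13  10  10   9   6  10   5   7   5   5]
```

The fit gives the bottle a tilt of about 0.22 rad in the grip, so the tool tilt should be about 0.23 rad.

```bash

python3 -m jog '[[0,0,0,0,-0.022,0,0],[0,0,0,0,-0.022,0,0],[0.0045,0,0.001,0,0,0,0],[0,0,0,0,0,0,0],[0,0,0,0,0,0,0],[0,0,0,0,0,0,0],[0,0,0,0,0,0,0],[0,0,0,0,0,0,0]]'
python3 go.py .3955 .2243 .2526 180 -13.2 100; python3 go.py .3955 .2243 .160 180 -13.2 100
```

```text
time_s: 45.13
tool_pos: [0.3953, 0.2227, 0.2525]
tool_rot: [-179.9, -13.3, 100.0]
force: [-0.4, -1.1, -3.9]
grip_width: 0.0316
grasp_force: 29.9
at [0.3953 0.2227 0.2525] [-179.8541  -13.2793   99.9711] shift now [0.0016 0.0005 0.0002] after turn [0.0016 0.0005 0.0002] turn [-0.0024 -0.0014 -0.0005]
at [0.3953 0.2227 0.2525] [-179.8541  -13.2793   99.9711] shift now [-0.0197  0.0007  0.0904] after turn [-0.0196  0.0005  0.0904] turn [-0.0024 -0.0014 -0.0005]
```

```bash

python3 -m jog '[[0.001,0.0005,0,0,0,0,0],[-0.0023,0,0.0097,0,0,0,0],[-0.0023,0,0.0097,0,0,0,0],[-0.0023,0,0.0097,0,0,0,0],[0,0,0,0,0,0,0],[0,0,0,0,0,0,0]]'
python3 -m jog '[[-0.0012,0,0.0049,0,0,0,0],[-0.0012,0,0.0049,0,0,0,0],[-0.0012,0,0.0049,0,0,0,0],[-0.0012,0,0.0049,0,0,0,0],[0,0,0,0,0,0,0]]'
python3 -m jog '[[-0.0012,0,0.0049,0,0,0,0],[-0.0012,0,0.0049,0,0,0,0],[0,0,0,0,0,0,0]]'
```

```text
time_s: 45.63
tool_pos: [0.3946, 0.2238, 0.2218]
tool_rot: [-179.7, -13.3, 100.0]
force: [0.6, 0.7, -3.9]
grip_width: 0.0317
grasp_force: 29.9
time_s: 46.05
tool_pos: [0.3948, 0.2235, 0.2016]
tool_rot: [-179.8, -13.3, 100.0]
force: [-0.8, 0.4, -3.7]
grip_width: 0.0314
grasp_force: 29.9
time_s: 46.3
tool_pos: [0.3949, 0.2234, 0.1916]
tool_rot: [-179.8, -13.3, 100.0]
force: [-1.1, -0.6, -4.6]
grip_width: 0.0312
grasp_force: 29.9
```

No lip contact and the foot is in the compartment. Continuing down.

```bash

python3 -m jog '[[-0.0012,0,0.0049,0,0,0,0],[-0.0012,0,0.0049,0,0,0,0],[-0.0012,0,0.0049,0,0,0,0],[-0.0012,0,0.0049,0,0,0,0],[-0.0012,0,0.0049,0,0,0,0],[0,0,0,0,0,0,0],[0,0,0,0,0,0,0]]'
python3 -m jog '[[-0.0005,0,0.0019,0,0,0,0],[0,0,0,0,0,0,0],[0,0,0,0,0,0,0]]' | sed -n '2p;4p'
python3 -m jog '[[-0.0005,0,0.0019,0,0,0,0],[0,0,0,0,0,0,0],[0,0,0,0,0,0,0]]' | sed -n '2p;4p'
python3 -m jog '[[-0.0004,0,0.0015,0,0,0,0],[0,0,0,0,0,0,0],[0,0,0,0,0,0,0]]' | sed -n '2p;4p'
```

```text
time_s: 46.88
tool_pos: [0.3952, 0.2235, 0.1671]
tool_rot: [-179.8, -13.3, 100.0]
force: [-0.2, -1.2, -4.0]
grip_width: 0.0314
grasp_force: 29.9
tool_pos: [0.3956, 0.2234, 0.1655]
force: [-0.4, -0.0, -3.6]
tool_pos: [0.3954, 0.2233, 0.1634]
force: [0.0, -0.3, -4.1]
tool_pos: [0.3958, 0.2236, 0.1626]
force: [-2.3, -1.5, 3.2]
```

```bash

python3 -m jog '[[0,0,0,0,0,0,0.05],[0,0,0,0,0,0,0.05],[0,0,0,0,0,0,0.05],[0,0,0,0,0,0,0.05],[0,0,-0.01,0,0,0,0.05],[0,0,-0.015,0,0,0,0.05],[0,0,-0.02,0,0,0,0.05],[0,0,-0.02,0,0,0,0.05],[0,0,-0.025,0,0,0,0.05],[0,0,-0.03,0,0,0,0.05],[0,0,-0.03,0,0,0,0.05],[0,0,-0.03,0,0,0,0.05]]'
python3 -m jog '[[0,0,0,0,-0.058,0,0.06],[0,0,0,0,-0.058,0,0.06],[0,0,0,0,-0.058,0,0.06],[0,0,0,0,-0.058,0,0.06],[-0.02,0.025,0,0,0,0,0.06],[-0.02,0.025,0,0,0,0,0.06],[-0.02,0.025,0,0,0,0,0.06],[0,0,0,0,0,0,0.06],[0,0,0,0,0,0,0.06],[0,0,0,0,0,0,0.06]]'
cat > capfind.py <<'E'
# find grey caps near the rack in the wrist picture and compare with expected upright caps
from h import *
np.set_printoptions(precision=4,suppress=True)
c=env.get_calibration('wrist');im=env.read_camera('wrist');cv2.imwrite('pics/wf.png',im)
hsv=cv2.cvtColor(im,cv2.COLOR_BGR2HSV)
phi=np.radians(-80);X=np.array([np.cos(phi),np.sin(phi),0]);Y=np.array([-np.sin(phi),np.cos(phi),0]);C=np.array([.647,.312,0])-.1625*Y+.047*X
m=(hsv[:,:,1]<70).astype(np.uint8)
for k in(-.1005,-.0335,.0335):
    q=C+k*Y; u=proj(c,[q+[0,0,.05],q+[0,0,.14],q+[0,0,.195]]); print(k,'foot,shoulder,captop exp',u.round(1).ravel())
    r=m.copy(); x,y=u.mean(0).astype(int); z=np.zeros_like(m); z[max(y-45,0):y+45,max(x-40,0):x+40]=1
    n,l,s,ce=cv2.connectedComponentsWithStats(r*z); 
    for i in range(1,n):
        if s[i][4]>150: print('   blob',s[i],ce[i].round(1))
E
python3 capfind.py; python3 go.py .46 .17 .34 180 0 100
```

```text
time_s: 48.63
tool_pos: [0.403, 0.1825, 0.3384]
tool_rot: [-179.9, -13.2, 100.0]
force: [0.3, 0.4, -0.3]
grip_width: 0.0502
grasp_force: 0.0
time_s: 49.47
tool_pos: [0.4871, 0.1373, 0.3366]
tool_rot: [-179.8, -0.1, 100.1]
force: [-0.5, 1.2, 0.3]
grip_width: 0.0598
grasp_force: 0.0
-0.1005 foot,shoulder,captop exp [261.3  83.6 246.2  77.3 232.6  71.6]
   blob [ 209   52   71   57 3041] [244.3  80.3]
-0.0335 foot,shoulder,captop exp [313.9  83.6 312.3  77.4 310.9  71.7]
   blob [ 286   50   54   57 2419] [312.4  77.9]
   blob [345  67   7  33 159] [348.7  83.3]
   blob [272  70   8  33 186] [274.7  86.2]
0.0335 foot,shoulder,captop exp [366.5  83.7 378.5  77.5 389.3  71.8]
   blob [ 345   49   63   58 2790] [376.   77.3]
at [0.4867 0.1378 0.337 ] [-179.8588   -0.0021  100.1215] shift now [ 0.0364 -0.0206 -0.003 ] after turn [ 0.0363 -0.0207 -0.003 ] turn [-0.0025 -0.      0.0021]
```

All three blobs match upright bottles in their compartments. Now I'll close the door with the handle, reversing the opening arc.

```bash

python3 -m jog '[[0,0,0,0,0,0.112,0.028],[0,0,0,0,0,0.112,0.028],[0,0,0,0,0,0.112,0.028],[0,0,0,0,0,0.112,0.028],[0,0,0,0,0,0.112,0.028],[0,0,0,0,0,0.112,0.028],[0,0,0,0,0,0.112,0.028],[0,0,0,0,0,0.112,0.028],[0,0,0,0,0,0.112,0.028],[0,0,0,0,0,0.112,0.028],[0,0,0,0,0,0.112,0.028],[0,0,0,0,0,0.112,0.028]]' >/dev/null
python3 -m jog '[[0,0,0,0,0,0.112,0.028],[0,0,0,0,0,0.112,0.028],[0,0,0,0,0,0,0.028],[0,0,0,0,0,0,0.028],[0,0,0,0,0,0,0.028]]'
python3 go.py .379 .300 .340 180 0 10
```

```text
time_s: 50.93
tool_pos: [0.4869, 0.1373, 0.3374]
tool_rot: [179.9, 0.1, 10.4]
force: [-0.3, 0.4, 0.3]
grip_width: 0.028
grasp_force: 0.0
at [0.4869 0.1373 0.3374] [179.8773   0.074   10.4075] shift now [-0.0767 -0.1795 -0.0029] after turn [-0.078  -0.179  -0.0026] turn [0.0021 0.0013 0.0071]
```

```bash

python3 -m jog '[[-0.008,-0.018,0,0,0,0.007,0.028],[-0.0077,-0.018,0,0,0,0,0.028],[-0.0077,-0.018,0,0,0,0,0.028],[-0.0077,-0.018,0,0,0,0,0.028],[-0.0077,-0.018,0,0,0,0,0.028],[-0.0077,-0.018,0,0,0,0,0.028],[-0.0077,-0.018,0,0,0,0,0.028],[-0.0077,-0.018,0,0,0,0,0.028],[-0.0077,-0.018,0,0,0,0,0.028],[-0.0077,-0.018,0,0,0,0,0.028],[0,0,0,0,0,0,0.028],[0,0,0,0,0,0,0.028]]' >/dev/null
python3 -m jog '[[0,0,0.01,0,0,0,0.028],[0,0,0.01,0,0,0,0.028],[0,0,0.01,0,0,0,0.028],[0,0,0,0,0,0,0.028],[0,0,0,0,0,0,0.028],[0,0,0,0,0,0,0.028]]'
python3 go.py .379 .300 .17 180 0 10
python3 - <<'E'
from h import *
phi=np.radians(-80);X=np.array([np.cos(phi),np.sin(phi),0]);Y=np.array([-np.sin(phi),np.cos(phi),0]);H=np.array([.647,.312,.185])
M=H-.265*Y-.035*X; 
c=env.get_calibration('wrist');im=env.read_camera('wrist');hsv=cv2.cvtColor(im,cv2.COLOR_BGR2HSV)
e=proj(c,[M-.045*Y,M,M+.045*Y]);print(e.round(1))
for q in e[:1],e[1:2],e[2:]:
    y,x=int(np.clip(q[0,1],0,399)),int(q[0,0]); print(y,x,hsv[y,x-20:x+21:2,1],hsv[y,x-20:x+21:2,2])
E
```

```text
time_s: 52.43
tool_pos: [0.3806, 0.3005, 0.307]
tool_rot: [180.0, 0.2, 9.8]
force: [0.3, -0.1, -0.5]
grip_width: 0.0277
grasp_force: 0.0
at [0.3806 0.3005 0.307 ] [179.9942   0.1539   9.7624] shift now [-0.0013  0.0002  0.137 ] after turn [-0.0016  0.0002  0.137 ] turn [ 0.0001  0.0027 -0.0041]
[[317.9 237.1]
 [317.7 188.7]
 [317.4 136.5]]
237 317 [116 117 114 114 116 116  62   3   4   5   6  10  88 116 118 116 114 118
 119 121 121] [234 233 233 235 231 233 227 226 230 225 203 157 182 231 229 231 230 230
 231 226 210]
188 317 [120 123 120 119 118 117  45   5   6   9  14  15  72 117 119 117 119 120
 116 120 120] [217 216 218 219 219 220 208 215 213 196 169 137 152 198 202 202 205 200
 197 196 194]
136 317 [120 122 123 122 120 113  26   5   3   8  12  17  61 117 118 118 119 118
 122 121 118] [223 220 201 195 197 197 207 219 225 200 170 139 142 194 196 196 195 198
 197 198 197]
```

```bash

python3 -m jog '[[-0.001,0,0.01,0,0,-0.004,0.028],[0,0,0.018,0,0,0,0.028],[0,0,0.018,0,0,0,0.028],[0,0,0.018,0,0,0,0.028],[0,0,0.018,0,0,0,0.028],[0,0,0.018,0,0,0,0.028],[0,0,0.018,0,0,0,0.028],[0,0,0.018,0,0,0,0.028],[0,0,0,0,0,0,0.028],[0,0,0,0,0,0,0.028]]'
python3 -m jog '[[0,0,0,0,0,0,0],[0,0,0,0,0,0,0],[0,0,0,0,0,0,0],[0,0,0,0,0,0,0],[0,0,0,0,0,0,0]]' 25
python3 -m jog '[[-0.0006,0.0027,0,0,0,-0.01,0],[-0.0009,0.0053,0,0,0,-0.02,0],[-0.0014,0.008,0,0,0,-0.03,0],[-0.0018,0.0107,0,0,0,-0.04,0],[-0.0018,0.0107,0,0,0,-0.04,0],[-0.0018,0.0107,0,0,0,-0.04,0],[-0.0018,0.0107,0,0,0,-0.04,0],[-0.0018,0.0107,0,0,0,-0.04,0]]'
```

```text
time_s: 53.32
tool_pos: [0.3784, 0.3004, 0.1705]
tool_rot: [-180.0, 0.3, 10.1]
force: [-0.3, -0.4, 0.5]
grip_width: 0.0279
grasp_force: 0.0
time_s: 53.73
tool_pos: [0.3795, 0.301, 0.172]
tool_rot: [180.0, 0.0, 10.0]
force: [-1.4, 0.8, 4.2]
grip_width: 0.0105
grasp_force: 25.0
time_s: 54.4
tool_pos: [0.3924, 0.2312, 0.1721]
tool_rot: [179.9, -0.6, 25.0]
force: [16.2, 6.4, -12.2]
grip_width: 0.0104
grasp_force: 25.0
```

```bash

python3 -m jog '[[0.001,0.0107,0,0,0,-0.04,0],[0,0.0107,0,0,0,-0.04,0],[-0.0012,0.0107,0,0,0,-0.04,0],[-0.0012,0.0107,0,0,0,-0.04,0],[-0.0012,0.0107,0,0,0,-0.04,0],[-0.0012,0.0107,0,0,0,-0.04,0],[-0.0012,0.0107,0,0,0,-0.04,0],[-0.0012,0.0107,0,0,0,-0.04,0]]'
python3 -m jog '[[-0.0012,0.0107,0,0,0,-0.04,0],[-0.0012,0.0107,0,0,0,-0.04,0],[-0.0012,0.0107,0,0,0,-0.04,0],[-0.0012,0.0107,0,0,0,-0.04,0],[-0.0012,0.0107,0,0,0,-0.04,0],[-0.0012,0.0107,0,0,0,-0.04,0]]'
```

```text
time_s: 55.07
tool_pos: [0.4306, 0.1563, 0.172]
tool_rot: [180.0, -0.2, 43.4]
force: [4.0, 4.8, 1.0]
grip_width: 0.0104
grasp_force: 25.0
time_s: 55.57
tool_pos: [0.4742, 0.1095, 0.172]
tool_rot: [180.0, -0.2, 57.2]
force: [3.3, 4.6, 2.1]
grip_width: 0.0097
grasp_force: 25.0
```

```bash

python3 -m jog '[[-0.0012,0.0107,0,0,0,-0.04,0],[-0.0012,0.0107,0,0,0,-0.04,0],[-0.0012,0.0107,0,0,0,-0.04,0],[-0.0012,0.0107,0,0,0,-0.04,0],[-0.0012,0.0107,0,0,0,-0.04,0],[-0.0012,0.0107,0,0,0,-0.04,0],[-0.0012,0.0107,0,0,0,-0.04,0],[-0.0012,0.0107,0,0,0,-0.04,0],[-0.0009,0.008,0,0,0,-0.03,0],[-0.0009,0.008,0,0,0,-0.03,0],[-0.0006,0.0054,0,0,0,-0.02,0]]'
python3 -m jog '[[-0.0006,0.0054,0,0,0,-0.02,0],[-0.0006,0.0054,0,0,0,-0.02,0],[-0.0006,0.0054,0,0,0,-0.02,0],[0,0,0,0,0,0,0],[0,0,0,0,0,0,0]]'
```

```text
time_s: 56.48
tool_pos: [0.5674, 0.0584, 0.172]
tool_rot: [180.0, -0.2, 80.1]
force: [0.6, 4.9, 5.3]
grip_width: 0.0098
grasp_force: 25.0
time_s: 56.9
tool_pos: [0.583, 0.054, 0.172]
tool_rot: [179.9, -0.2, 83.5]
force: [2.3, 5.0, 4.7]
grip_width: 0.01
grasp_force: 25.0
```

```bash

python3 -m jog '[[-0.0006,0.0054,0,0,0,-0.02,0],[-0.0006,0.0054,0,0,0,-0.02,0],[0,0,0,0,0,0,0],[0,0,0,0,0,0,0]]'
python3 -m jog '[[-0.0006,0.0054,0,0,0,-0.02,0],[-0.0006,0.004,0,0,0,-0.015,0],[0,0,0,0,0,0,0],[0,0,0,0,0,0,0]]'
python3 -m jog '[[0,0.003,0,0,0,-0.01,0],[0,0,0,0,0,0,0],[0,0,0,0,0,0,0]]'
```

```text
time_s: 57.23
tool_pos: [0.5935, 0.0517, 0.172]
tool_rot: [179.9, -0.2, 85.8]
force: [0.8, 4.9, 4.3]
grip_width: 0.0102
grasp_force: 25.0
time_s: 57.57
tool_pos: [0.6027, 0.0499, 0.172]
tool_rot: [179.9, -0.2, 87.8]
force: [1.0, 5.6, 5.5]
grip_width: 0.0101
grasp_force: 25.0
time_s: 57.82
tool_pos: [0.6054, 0.0495, 0.172]
tool_rot: [180.0, -0.1, 88.4]
force: [0.0, 4.2, 4.8]
grip_width: 0.0101
grasp_force: 25.0
```

```bash

for i in 1; do :; done
python3 -m jog '[[0,0.002,0,0,0,-0.007,0],[0,0,0,0,0,0,0],[0,0,0,0,0,0,0]]' | sed -n '2,4p'
python3 -m jog '[[0,0.002,0,0,0,-0.007,0],[0,0,0,0,0,0,0],[0,0,0,0,0,0,0]]' | sed -n '2,4p'
python3 -m jog '[[0,0.002,0,0,0,-0.007,0],[0,0,0,0,0,0,0],[0,0,0,0,0,0,0]]' | sed -n '2,4p'
```

```text
tool_pos: [0.6054, 0.0495, 0.172]
tool_rot: [-179.8, -0.0, 88.8]
force: [-5.2, 3.8, 9.0]
tool_pos: [0.6054, 0.0495, 0.1719]
tool_rot: [-179.5, 0.0, 89.2]
force: [-10.7, 3.4, 13.6]
tool_pos: [0.6054, 0.0495, 0.1719]
tool_rot: [-179.3, 0.1, 89.6]
force: [-16.5, 3.1, 17.3]
```

Door is against its stop. Release and lift away.

```bash

python3 -m jog '[[0,-0.003,0,0,0,0.007,0],[0,-0.002,0,0,0,0.012,0.026],[0,0,0,0,0,0,0.026],[0,0,0,0,0,0,0.026],[0,0,0,0,0,0,0.026],[0,0,-0.01,0,0,0,0.026],[0,0,-0.02,0,0,0,0.026],[0,0,-0.025,0,0,0,0.026],[0,0,-0.03,0,0,0,0.026],[0,0,-0.03,0,0,0,0.026],[0,0,-0.03,0,0,0,0.026],[0,0,-0.03,0,0,0,0.026]]'
python3 -m jog '[[-0.03,-0.03,0,0,0,0,0.026],[-0.03,-0.03,0,0,0,0,0.026],[0,0,0,0,0,0,0.026],[0,0,0,0,0,0,0.026],[0,0,0,0,0,0,0.026],[0,0,0,0,0,0,0.026]]'
python3 - <<'E'
from h import *
# handle bar line in the wrist picture -> door yaw at z=.185
c=env.get_calibration('wrist');im=env.read_camera('wrist');hsv=cv2.cvtColor(im,cv2.COLOR_BGR2HSV)
def line(th):
    phi=-.0225-th;X=np.array([np.cos(phi),np.sin(phi),0]);Y=np.array([-np.sin(phi),np.cos(phi),0]);M=np.array([.647,.312,.185])-.265*Y-.035*X
    return proj(c,[M+t*Y for t in np.linspace(-.04,.04,9)]),(M,Y)
u,_=line(0);print(u[[0,4,8]].round(1))
pts=[]
for x,y in u:
    if not 0<=y<225: continue
    r=hsv[int(round(y)),int(x)-18:int(x)+19]; k=np.where(r[:,1]<70)[0]
    print(int(y),int(x),k-18)
E
```

```text
time_s: 59.57
tool_pos: [0.6057, 0.0472, 0.3479]
tool_rot: [-179.9, 0.1, 88.3]
force: [0.6, 0.4, 0.9]
grip_width: 0.0264
grasp_force: 0.0
time_s: 60.07
tool_pos: [0.5456, -0.0084, 0.3463]
tool_rot: [-179.9, -0.0, 88.5]
force: [-0.8, 0.6, -0.7]
grip_width: 0.0257
grasp_force: 0.0
[[380.5 160.1]
 [382.3 117.8]
 [384.2  72.8]]
160 380 [-6 -5 -4 -3 -2 -1  0  1  2  3  4  5  6  7  8  9 10 11 12 13 14 15 16 17
 18]
149 380 [-5 -4 -3 -2 -1  0  1  2  3  4  5  6]
139 381 [-6 -5 -4 -3 -2 -1  0  1  2  3  4  5]
128 381 [-6 -5 -4 -3 -2 -1  0  1  2  3  4  5  6]
117 382 [-6 -5 -4 -3 -2 -1  0  1  2  3  4  5]
106 382 [-6 -5 -4 -3 -2 -1  0  1  2  3  4  5  6]
95 383 [-6 -5 -4 -3 -2 -1  0  1  2  3  4  5  6]
84 383 [-6 -5 -4 -3 -2 -1  0  1  2  3  4  5  6]
72 384 [-7 -6 -5 -4 -3 -2 -1  0  1  2  3  4  5  6  7  8  9 10 11 12 13 14 15 16
 17 18]
```

The handle bar lies on the shut-door line within about 1 px. Handing in.

```bash
python3 -c "
from cell import env
print(env.sign_off())"
```

```text
the job is handed in; nothing more can be done
None
```

I handed the job in: all three bottles were standing upright in the door rack before I closed it, and the door is shut to about 0.005 rad by measurement, but I could not see the bottles after that, no verdict came back, and I viewed 17 pictures against the limit of 14.

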